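Fan the colour-standard plates along the drying tray

TASK

First clear the drying tray: drop every reject plate with a red cross that lies in it into the wire basket. Then shingle the colour plates along the middle of the tray in order from palest to darkest, coloured face up: lay the palest first, lengthwise and up against the red end stop, and lap each next one over about a third of the plate before it, in one unbroken run. Leave everything else on the bench where it is.

Things in the scene. Friction and masses are not known exactly. Their poses are not given: they have to be found in the camera images.
- shade_a_c (a point): Colour plate, palest: pale straw cream; coloured face (its +z) up at the start, bare steel beneath: flat plate 80 mm long (along its x), 46 mm wide (y), 8 mm thick (z), about 70 g. Point: centre of the plate, half-way up (4 mm over its underside). Always there.
- shade_b_c (a point): Colour plate, second: golden yellow; coloured face (its +z) up at the start, bare steel beneath: flat plate 80 mm long (along its x), 46 mm wide (y), 8 mm thick (z), about 70 g. Point: centre of the plate, half-way up (4 mm over its underside). May be absent.
- shade_c_c (a point): Colour plate, third: orange; coloured face (its +z) up at the start, bare steel beneath: flat plate 80 mm long (along its x), 46 mm wide (y), 8 mm thick (z), about 70 g. Point: centre of the plate, half-way up (4 mm over its underside). May be absent.
- shade_d_c (a point): Colour plate, fourth: reddish brown; coloured face (its +z) up at the start, bare steel beneath: flat plate 80 mm long (along its x), 46 mm wide (y), 8 mm thick (z), about 70 g. Point: centre of the plate, half-way up (4 mm over its underside). May be absent.
- shade_e_c (a point): Colour plate, darkest: almost black brown; coloured face (its +z) up at the start, bare steel beneath: flat plate 80 mm long (along its x), 46 mm wide (y), 8 mm thick (z), about 70 g. Point: centre of the plate, half-way up (4 mm over its underside). May be absent.
- reject_1_c (a point): Reject plate: light grey with a large red cross; left lying in the tray. flat plate 80 mm long (along its x), 46 mm wide (y), 8 mm thick (z), about 70 g. Point: centre of the plate, half-way up (4 mm over its underside). Always there.
- reject_2_c (a point): Second reject plate: light grey with a large red cross; left lying in the tray. flat plate 80 mm long (along its x), 46 mm wide (y), 8 mm thick (z), about 70 g. Point: centre of the plate, half-way up (4 mm over its underside). May be absent.
- reject_3_c (a point): Third reject plate: light grey with a large red cross; left lying in the tray. flat plate 80 mm long (along its x), 46 mm wide (y), 8 mm thick (z), about 70 g. Point: centre of the plate, half-way up (4 mm over its underside). May be absent.
- tray: Fixed drying tray, outside 352 mm long (its x) by 160 mm wide (its y); origin at the centre of its underside, z up. Floor slate grey, 8 mm above the bench; inside 340 x 152 mm. End walls 26 mm above the bench: the red one (the end stop) at its +x end, a bare metal one at -x. No side walls. The rejects start in it, roughly crosswise. The fan runs along its x, in the middle of its width.
- tray_stop (a point): Middle of the foot of the red end stop: the stop's inner face at floor level (tray frame x = +170 mm, z = 8 mm).
- basket: Fixed wire basket for rejects, of dark wire, open above; inside 180 mm (its x) by 140 mm (its y), rim 70 mm above the bench, walls 4 mm, floor 4 mm. Origin at the centre of its underside.
- jar: Bystander, not to be disturbed: squat amber jar with black lid, 56 mm across, 55 mm high. Origin at the centre of its underside.
- beaker: Bystander, not to be disturbed: clear glass cup, 70 mm across, 90 mm high. Origin at the centre of its underside.
- probe: Bystander, not to be disturbed: black-handled thermometer probe lying along its x, about 170 mm long, 18 mm thick. Origin at the centre of its underside.
- block: Bystander, not to be disturbed: black rubber block, 50 x 35 x 30 mm. Origin at the centre of its underside.

How it is judged:
On the way, in this order (a step that is already met when the one before it is completed fails the run):
1. all crossed plates lie in the wire basket (x of reject_1_c in the frame of basket between -0.09 and 0.09 m and y of reject_1_c in the frame of basket between -0.07 and 0.07 m and z of reject_1_c in the frame of basket between 0 and 0.06 m and x of reject_2_c in the frame of basket between -0.09 and 0.09 m and y of reject_2_c in the frame of basket between -0.07 and 0.07 m and z of reject_2_c in the frame of basket between 0 and 0.06 m and x of reject_3_c in the frame of basket between -0.09 and 0.09 m and y of reject_3_c in the frame of basket between -0.07 and 0.07 m and z of reject_3_c in the frame of basket between 0 and 0.06 m), for 0.2 s.
2. the palest plate lies lengthwise against the red end stop (y of shade_a_c in the frame of tray between -0.02 and 0.02 m and angle between the x axis of shade_a_c and the x axis of tray, either way round below 0.2 rad and z of shade_a_c in the frame of tray between 0.008 and 0.03 m and angle between shade_a_c's own z axis and vertical below 0.35 rad and x of shade_a_c in the frame of tray above 0.108 m), for 0.2 s.
At the end, for the whole second after the job is handed in: Crossed plates in the basket. Palest plate lengthwise, within 22 mm of the red stop; each next darker plate rests on the one before, overlapping it 12 to 36 mm; all within 20 mm of the tray's centre line and 0.2 rad of its length, released and at rest (all of step 1 and all of step 2 and y of shade_b_c in the frame of tray between -0.02 and 0.02 m and angle between the x axis of each of shade_b_c, shade_c_c, shade_d_c, shade_e_c and the x axis of tray, either way round below 0.2 rad and z of shade_b_c in the frame of tray between 0.008 and 0.03 m and angle between each of shade_b_c, shade_c_c, shade_d_c, shade_e_c's own z axis and vertical below 0.35 rad and (horizontal distance between shade_b_c and shade_a_c between 0.044 and 0.068 m and z of shade_b_c in the frame of shade_a_c above 0.002 m) and horizontal distance between each of shade_b_c, shade_c_c, shade_d_c, shade_e_c and shade_a_c above 0.04 m and y of shade_c_c in the frame of tray between -0.02 and 0.02 m and z of shade_c_c in the frame of tray between 0.008 and 0.03 m and ((horizontal distance between shade_c_c and shade_a_c between 0.044 and 0.068 m and z of shade_c_c in the frame of shade_a_c above 0.002 m) or (horizontal distance between shade_c_c and shade_b_c between 0.044 and 0.068 m and z of shade_c_c in the frame of shade_b_c above 0.002 m)) and horizontal distance between each of shade_c_c, shade_d_c, shade_e_c and shade_b_c above 0.04 m and y of shade_d_c in the frame of tray between -0.02 and 0.02 m and z of shade_d_c in the frame of tray between 0.008 and 0.03 m and ((horizontal distance between shade_d_c and shade_a_c between 0.044 and 0.068 m and z of shade_d_c in the frame of shade_a_c above 0.002 m) or (horizontal distance between shade_d_c and shade_b_c between 0.044 and 0.068 m and z of shade_d_c in the frame of shade_b_c above 0.002 m) or (horizontal distance between shade_d_c and shade_c_c between 0.044 and 0.068 m and z of shade_d_c in the frame of shade_c_c above 0.002 m)) and horizontal distance between each of shade_d_c, shade_e_c and shade_c_c above 0.04 m and y of shade_e_c in the frame of tray between -0.02 and 0.02 m and z of shade_e_c in the frame of tray between 0.008 and 0.03 m and ((horizontal distance between shade_e_c and shade_a_c between 0.044 and 0.068 m and z of shade_e_c in the frame of shade_a_c above 0.002 m) or (horizontal distance between shade_e_c and shade_b_c between 0.044 and 0.068 m and z of shade_e_c in the frame of shade_b_c above 0.002 m) or (horizontal distance between shade_e_c and shade_c_c between 0.044 and 0.068 m and z of shade_e_c in the frame of shade_c_c above 0.002 m) or (horizontal distance between shade_e_c and shade_d_c between 0.044 and 0.068 m and z of shade_e_c in the frame of shade_d_c above 0.002 m)) and horizontal distance between shade_e_c and shade_d_c above 0.04 m); the robot touches nothing.
It fails at once if a bystander (jar, glass, probe or block) was moved more than 40 mm (distance of any of jar, beaker, probe, block from where it was at the start of the episode above 0.04 m).
Of shade_b, shade_c, shade_d, shade_e, reject_2, reject_3 only 4 to 6 are there at a start; the rules pass over those that are not, and their reading is None.
At some moment in a run one of shade_c, shade_d, shade_e may be knocked a few centimetres aside while the robot is not near it.
Once in a run the grip may slacken for a moment while it holds something.
It also fails if it takes over 210 s, if anything falls off the work surface, if the arm or the gripper's body presses on something with over 40 N, if the wrist force passes 120 N, or if a joint passes its speed limit or range.

ROBOT

A 6-joint arm with a two-finger parallel gripper is mounted at the origin on the work surface. World frame = base frame: x ahead of the robot, y to its left, z up, the work surface at z = 0. Lengths are in m, angles in rad, forces in N, time in s.
With the tool pointing down it reaches from about 0.25 to 0.8 m from the base axis. Payload 8.5 kg.
Tool frame: the origin (TCP) lies at the very end of the fingers, on their centre line; the grasp point (between the pads) lies 19 mm behind it; y points along the fingers, x is the direction in which the jaws open and shut, and the axes are right-handed (so a half turn about y gives the same grasp; the last joint's range is limited). The gripper opens to 85 mm and grips with 20 to 120 N. Pads are 22 mm wide; open, the fingers measure 114 mm over their backs; the gripper's body (76 mm by 85 mm) begins 54 mm behind the grasp point. The pads swing forward as they close: fully open they stand 13 mm farther back than shut.
Start: joints at [1.275, 0.238, -0.013, 1.319, 0, 1.571], TCP at [0.153, 0.502, 0.231] pointing down, gripper open.
Joint ranges: [-2.66, 2.66], [-1.03, 1.9], [-1.14, 1.46], [-1.82, 2.27], [-1.45, 1.34], [-3.14, 3.14]. Speed limits (rad/s): [2.22, 2.22, 2.79, 3.14, 3.14, 3.14].

INTERFACE

Orientations are given as a 3x3 rotation matrix whose columns are the frame's x, y, z axes.
In Python, from cell import observe, eyes, env, spot_in, place_of gives the robot as it stands.
- The arm moves only by the tool servo_tool, never from a script. Its argument "moves" is a list of rows, each a list of 4 numbers: the shift along the tool's x, y, z in m, then the turn about the tool's y in rad. A call has 1 to 5 rows; each row shifts and turns the commanded pose from where the row before left it, along the tool's axes as they then stand; what a row does not reach is not made up. A row lasts 1/10 s, in which the tool goes at most 50 mm and 8.59 degrees, less where a joint would pass 70% of its speed; a pose out of reach is approached as far as the arm can. A call is refused whole if a number of a shift passes 0.05 or a number of a turn 0.15, either way. A call with a gripper value outside its range is refused whole. "claw" is the opening, from 0 (shut) to 1 (fully open), set as the call begins (left out, the last holds). The fingers move at their own pace and stop on an object; the grip force is fixed at half the most. Time passes only in rows, so rows that do not move let the fingers close. It gives the time, the measured TCP pose, the force and the opening at its end, in the units of the state.
- observe(): the state, without advancing time (a new reading comes with each control period).
- eyes.read_camera(name): name is "scene" or "top" or "wrist"; returns (picture, depth): 420x560x3 uint8, red, green, blue; 420x560 float32, m along the optical axis (not along the pixel's ray), 0 where there is no reading.
- eyes.camera_info(name): a dict with "mtx" (3x3 intrinsics, pixels), "xyz" and "attitude" of the camera in the world. Camera axes: x right, y down, z forward; pixel columns grow to the right and rows downward; lengths in m; the calibration is good to about 2 mm. The wrist camera is an equidistant fisheye: a pixel r from the principal point sees the ray r / f radians off the axis. A picture is of the moment at which its call begins: read the wrist's pose just before it. camera_info takes no time and is no camera call; for the wrist camera it gives the pose at the moment of the call.
- env.finish_job(): hands the job in, once; it reports no verdict.
Trained networks look in the newest picture that a camera, given by its name, has taken for a name from the list of things; names that differ only in an ending like _2 or _b are one class to them, and where a whole thing is asked for, a point or a joint stands for the part that bears it (a point fixed in the world has none). Each returns a list of dicts, best first, with "conf" (0 to 1); they miss things now and then, are a little off and sometimes report something else, mostly with a low value. They report only what shows in the picture. A call takes as long as a camera call.
- spot_in(label, camera): "uv" ([column, row] in pixels, amid what is visible of it).
- place_of(label, camera): "uv" ([column, row] in pixels: a listed point, or the origin of a listed thing).
The state is a dict: "clock": time; "q": joint angles; "dq": joint speeds; "joint_torque": joint torques, N m; "tcp_pos": TCP position; "orientation": TCP orientation; "force": force on the tool from outside, world axes, zero at the start; "wrist_torque": the same for the moment, N m; "grip_width": finger opening in m.
Only numpy, scipy, OpenCV 4.12 (cv2) and the standard library are available. Lean on these libraries where they do the work, as an engineer would, in place of code of your own. Each camera call takes 0.05 s, during which the arm holds its last target.

## Working session

There is one attempt and no reset: what is moved stays moved. The work goes in short steps, Python scripts to look and compute and a tool call to move; the robot and the scene stay as the last step left them, time stands still between calls to the robot, and variables do not carry over. Pictures are saved under pics/ and viewed, and the job is handed in when it is done.

Besides the shell and the picture viewer there is one more tool, called after "Request:" as name([rows], argument=value, ...), one row to a line, values as JSON. servo_tool: Moves the arm, as the interface text tells. Its arguments: {"type":"object","properties":{"moves":{"type":"array"},"claw":{"type":"number"}},"required":["moves"]}

```bash
ls; mkdir -p pics
cat > h.py <<'E'
import numpy as np, cv2
from cell import observe, eyes, env, spot_in, place_of
def snap(cam,name):
    im,d=eyes.read_camera(cam); cv2.imwrite(f'pics/{name}.png',im[:,:,::-1]); np.save(f'/tmp/{cam}_d.npy',d); np.save(f'/tmp/{cam}_i.npy',im); return im,d
E
python3 - <<'E'
from h import *
o=observe(); print({k:np.round(v,3).tolist() for k,v in o.items()})
for c in ['scene','top','wrist']:
    snap(c,c+'0'); print(c,eyes.camera_info(c))
E
```

```text
pics
{'clock': 0.0, 'q': [1.275, 0.239, -0.014, 1.319, -0.0, 1.571], 'dq': [0.002, 0.002, 0.001, -0.001, 0.001, -0.001], 'joint_torque': [0.003, -53.878, 34.644, 0.018, 0.0, 0.0], 'tcp_pos': [0.153, 0.502, 0.231], 'orientation': [[0.292, -0.0, -0.957], [0.957, -0.001, 0.292], [-0.001, -1.0, -0.0]], 'force': [0.1, -0.917, -0.016], 'wrist_torque': [-0.027, -0.025, -0.034], 'grip_width': 0.085}
scene {'mtx': array([[471.61317607,   0.        , 278.55999497],
       [  0.        , 471.61317607, 208.96758203],
       [  0.        ,   0.        ,   1.        ]]), 'xyz': array([1.17019851, 0.56532647, 0.89992762]), 'attitude': array([[-0.62411957,  0.55491233, -0.55004279],
       [ 0.78113486,  0.4274636 , -0.45508592],
       [-0.01740952, -0.71368563, -0.70024976]])}
top {'mtx': array([[419.37037231,   0.        , 283.08621084],
       [  0.        , 419.37037231, 208.63714377],
       [  0.        ,   0.        ,   1.        ]]), 'xyz': array([ 0.41161463, -0.00943277,  1.14277832]), 'attitude': array([[ 0.02709834, -0.99604742,  0.08458847],
       [-0.99930517, -0.02482607,  0.02780016],
       [-0.02559027, -0.08528303, -0.99602808]])}
wrist {'mtx': array([[325.1922621 ,   0.        , 283.1083941 ],
       [  0.        , 325.1922621 , 207.98803728],
       [  0.        ,   0.        ,   1.        ]]), 'xyz': array([0.08625392, 0.52281921, 0.37188671]), 'attitude': array([[ 0.28959854,  0.92090963,  0.26087955],
       [ 0.95714525, -0.27795606, -0.0813228 ],
       [-0.0023779 ,  0.27325059, -0.96193995]])}
```

View pics/top0.png

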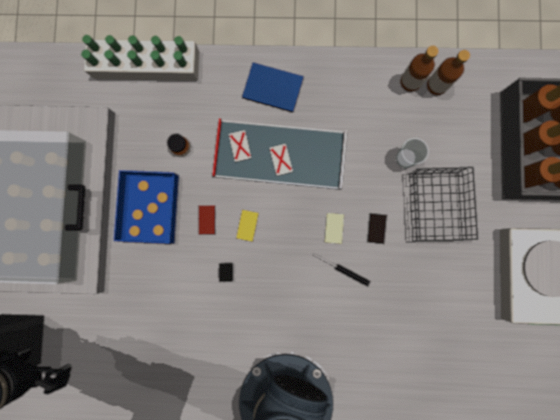

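View pics/scene0.png

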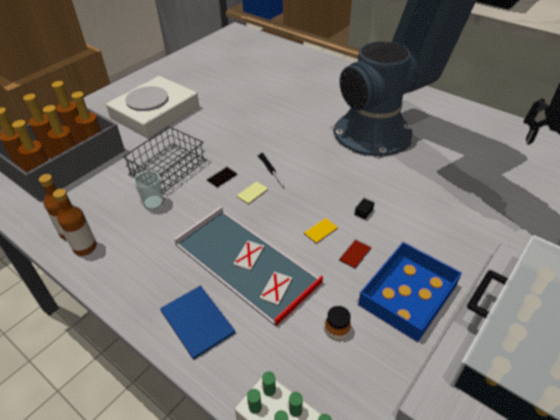

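View pics/wrist0.png

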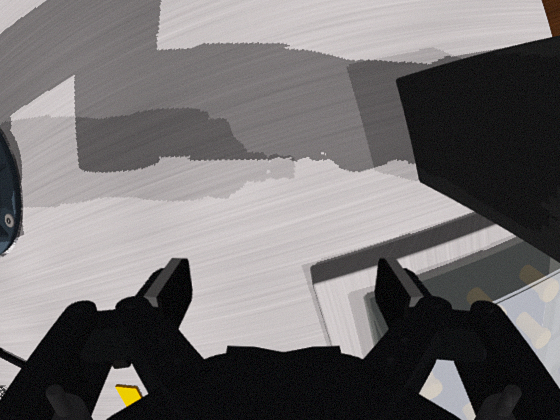

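The top view shows two rejects in the tray at (239,147) and (281,160). The colour plates are pale (335,228), yellow (248,226), red-brown (207,220) and near-black (376,228). The basket is at (440,205), with the beaker beside it at (412,153). The red stop is at (217,148).

```bash
cat >> h.py <<'E'
def ray(cam,uv,info=None):
    i=info or eyes.camera_info(cam); K=i['mtx']; x=(uv[0]-K[0,2])/K[0,0]; y=(uv[1]-K[1,2])/K[1,1]
    if cam=='wrist':
        r=np.hypot(x,y); s=np.sin(r)/r if r>1e-9 else 1; v=np.array([x*s,y*s,np.cos(r)])
    else: v=np.array([x,y,1.])
    return i['xyz'], i['attitude']@v
def onz(cam,uv,z,info=None):
    c,v=ray(cam,uv,info); return c+v*(z-c[2])/v[2]
def rectpose(cam,mask,z,info=None,fit=False):
    cs,_=cv2.findContours(mask.astype(np.uint8),cv2.RETR_EXTERNAL,cv2.CHAIN_APPROX_NONE)
    c=max(cs,key=cv2.contourArea)[:,0]
    P=np.array([onz(cam,p,z,info)[:2] for p in c])
    (cx,cy),(w,h),a=cv2.minAreaRect((P*1000).astype(np.float32))
    if w<h: a+=90; w,h=h,w
    a=(a+90)%180-90
    # area centroid
    return np.round([cx/1000,cy/1000],4),np.round([w,h],1),round(np.radians(a),3)
E
python3 - <<'E'
from h import *
for cam in ['top','scene']:
    eyes.read_camera(cam)
    for l,z in [('shade_a_c',.004),('reject_1_c',.012),('basket',0),('tray',0),('tray_stop',.008),('jar',0),('beaker',0),('block',0),('probe',0)]:
        for r in place_of(l,cam):
            print(cam,l,round(r['conf'],2),np.round(r['uv'],1),np.round(onz(cam,r['uv'],z)[:2],4))
im=np.load('/tmp/top_i.npy')
hsv=cv2.cvtColor(im,cv2.COLOR_RGB2HSV)
for uv in [(335,228),(248,226),(207,220),(376,228),(226,272),(239,147),(281,160)]: print(uv,im[uv[1],uv[0]],hsv[uv[1],uv[0]])
E
```

```text
top shade_a_c 0.59 [333.9 229. ] [ 0.4565 -0.1167]
top reject_1_c 0.58 [282.7 159.2] [0.6433 0.0269]
top basket 0.87 [437.2 206.4] [ 0.5252 -0.3953]
top tray 0.67 [278.8 155.1] [0.657  0.0384]
top tray 0.63 [238.4 144.6] [0.6842 0.1515]
top tray 0.19 [219.7 147.9] [0.6737 0.2033]
top tray_stop 0.55 [218.4 147.9] [0.6718 0.2055]
top jar 0.71 [216.8 149.2] [0.6699 0.2113]
top jar 0.7 [180.2 146.9] [0.6742 0.3141]
top beaker 0.98 [407.4 157.9] [ 0.6568 -0.3148]
top block 0.73 [226.7 271.8] [0.3331 0.1706]
top probe 0.87 [348.5 273.3] [ 0.3386 -0.1582]
scene shade_a_c 0.67 [256.4 190.3] [ 0.4458 -0.1137]
scene reject_1_c 0.64 [256.2 189.3] [ 0.4494 -0.1108]
scene reject_1_c 0.57 [249.6 254.9] [0.6415 0.0323]
scene reject_1_c 0.15 [166.5 168.6] [ 0.542  -0.3817]
scene basket 0.58 [168.3 165.3] [ 0.5196 -0.402 ]
scene basket 0.42 [276.1 289.3] [0.6749 0.1422]
scene tray 0.74 [247.8 266.6] [0.6649 0.046 ]
scene tray_stop 0.66 [300.5 300.2] [0.6688 0.2081]
scene jar 0.77 [336.2 328.4] [0.6752 0.3092]
scene beaker 0.61 [299.5 297.2] [0.6591 0.1982]
scene beaker 0.6 [151.2 204.8] [ 0.6657 -0.3092]
scene beaker 0.15 [362.2 210.5] [0.3299 0.1634]
scene block 0.5 [152.6 204.8] [ 0.6633 -0.3061]
scene probe 0.5 [266.7 167.9] [ 0.3479 -0.1572]
(335, 228) [188 186 155] [ 28  45 188]
(248, 226) [185 168  64] [ 26 167 185]
(207, 220) [117  42  29] [  4 192 117]
(376, 228) [35 27 22] [12 95 35]
(226, 272) [18 16 13] [18 71 18]
(239, 147) [171  47  48] [  0 185 171]
(281, 160) [173  36  36] [  0 202 173]
```

```bash
cat >> h.py <<'E'
def fitmask(mask,cam,uv,z,info=None):
    n,lab=cv2.connectedComponents(mask.astype(np.uint8)); 
    y,x=int(uv[1]),int(uv[0]); w=lab[y-4:y+5,x-4:x+5]; w=w[w>0]
    if not len(w): return None
    m=(lab==np.bincount(w).argmax())
    return rectpose(cam,cv2.morphologyEx(m.astype(np.uint8),cv2.MORPH_CLOSE,np.ones((5,5))),z,info)
def plates(cam,im):
    f=2; big=im
    hsv=cv2.cvtColor(big,cv2.COLOR_RGB2HSV).astype(int); H,S,V=hsv[...,0],hsv[...,1],hsv[...,2]
    return dict(a=(H>18)&(H<40)&(S>25)&(S<110)&(V>120), b=(H>17)&(H<34)&(S>=120)&(V>90), d=((H<12)|(H>172))&(S>120)&(V>50)&(V<150), e=(V<60), red=((H<8)|(H>172))&(S>90)&(V>100))
E
python3 - <<'E'
from h import *
pts={'top':dict(a=(335,228),b=(248,226),d=(207,220),e=(376,228),red=(217,148)),'scene':dict(a=(252,192),b=(320,231),d=(355,253),e=(222,177),red=(300,300))}
for cam in pts:
    im=np.load(f'/tmp/{cam}_i.npy'); M=plates(cam,im)
    for k,uv in pts[cam].items(): print(cam,k,fitmask(M[k],cam,uv,.026 if k=='red' else .008))
    hsv=cv2.cvtColor(im,cv2.COLOR_RGB2HSV).astype(int)
    # rejects
    if cam=='top': print(im[150,330],hsv[150,330],hsv[138,232])
    rej={'top':[(239,147),(281,160)],'scene':[(276,289),(249,256)]}[cam]
    s=hsv[...,1];v=hsv[...,2];h=hsv[...,0]
    m=((v>135)&(s<40))|(((h<8)|(h>170))&(s>60))
    for uv in rej: print(cam,'rej',fitmask(m,cam,uv,.016))
    t={'top':(310,150),'scene':(215,240)}[cam]
    floor=(h>80)&(h<115)&(v>30)&(v<130)&(s>30)
    print(cam,'floor',fitmask(floor,cam,t,.008))
E
```

```text
top a (array([ 0.4596, -0.1163]), array([81.1, 49.1]), np.float64(-0.062))
top b (array([0.4603, 0.1192]), array([77.1, 43.8]), np.float64(-0.172))
top d (array([0.4732, 0.2301]), array([74.2, 41.2]), np.float64(0.041))
top e (array([ 0.4618, -0.2301]), array([74.7, 42.1]), np.float64(-0.083))
top red (array([0.6704, 0.2081]), array([155.8,   7.9]), np.float64(-0.069))
[ 85 101 105] [ 96  49 105] [  0 147 170]
top rej (array([0.6784, 0.1463]), array([79.8, 46.9]), np.float64(0.261))
top rej (array([0.6428, 0.0324]), array([79.1, 47. ]), np.float64(0.27))
top floor (array([0.6589, 0.037 ]), array([335.6, 147. ]), np.float64(1.495))
scene a (array([ 0.4613, -0.1162]), array([89.4, 54.5]), np.float64(-0.037))
scene b (array([0.4632, 0.1194]), array([81.2, 47.9]), np.float64(-0.173))
scene d (array([0.4764, 0.2308]), array([78.9, 43.9]), np.float64(0.03))
scene e (array([ 0.4655, -0.2294]), array([75.5, 44.9]), np.float64(-0.073))
scene red (array([0.6753, 0.2085]), array([162.4,  10.4]), np.float64(-0.075))
scene rej (array([0.6792, 0.1447]), array([81.7, 47. ]), np.float64(0.253))
scene rej (array([0.6438, 0.0308]), array([82.1, 47. ]), np.float64(0.275))
scene floor (array([0.6593, 0.03  ]), array([328.7, 147.3]), np.float64(1.495))
```

```bash
cat > p.py <<'E'
# usage: p.py x y z yaw [turnsteps sign auto]; from measured state, prints rows
import sys; from h import *
def wrap(a): return (a+np.pi)%(2*np.pi)-np.pi
def plan(tgt,yaw,half=True,vmax=.045,maxrot=.14,n=None):
    o=observe(); p=np.array(o['tcp_pos']); R=np.array(o['orientation']); th=np.arctan2(R[1,0],R[0,0])
    d=wrap(yaw-th)
    if half: d=(d+np.pi/2)%np.pi-np.pi/2
    D=np.array(tgt)-p; N=n or int(max(np.ceil(np.linalg.norm(D)/vmax),np.ceil(abs(d)/maxrot),1))
    print('at',p.round(4),'yaw',round(th,3),'q',np.round(o['q'],2),'F',np.round(o['force'],1),'w',round(o['grip_width'],4),'t',round(o['clock'],1),'dyaw',round(d,3),'N',N)
    rows=[];cur=p.copy();c=th
    Yend=th+d
    for i in range(N):
        want=p+D*(i+1)/N; e=want-cur
        X=np.array([np.cos(c),np.sin(c),0]);Y=np.array([0,0,-1.]);Z=np.cross(X,Y)
        t=round(-((th+d*(i+1)/N)-c),2)
        r=[round(float(e@X),3),round(float(e@Y),3),round(float(e@Z),3),float(t)]
        cur=cur+r[0]*X+r[1]*Y+r[2]*Z; c-=t; rows.append([v+0. for v in r])
    for i in range(0,N,5): print(rows[i:i+5])
if __name__=='__main__':
    a=[float(v) for v in sys.argv[1:5]]; kw={}
    for s in sys.argv[5:]:
        k,v=s.split('='); kw[k]=bool(int(v)) if k=='half' else (int(v) if k=='n' else float(v))
    plan(a[:3],a[3],**kw)
E
python3 p.py 0.679 0.1455 0.15 1.828 half=0
```

```text
at [0.153  0.5022 0.2313] yaw 1.275 q [ 1.28  0.24 -0.01  1.32 -0.    1.57] F [-0.5 -0.2  0.1] w 0.0851 t 1.1 dyaw 0.553 N 15
[[-0.013, 0.005, -0.04, -0.04], [-0.014, 0.006, -0.04, -0.03], [-0.015, 0.005, -0.04, -0.04], [-0.017, 0.006, -0.039, -0.04], [-0.018, 0.005, -0.038, -0.03]]
[[-0.02, 0.006, -0.038, -0.04], [-0.021, 0.005, -0.036, -0.04], [-0.022, 0.005, -0.036, -0.03], [-0.024, 0.006, -0.035, -0.04], [-0.025, 0.005, -0.035, -0.04]]
[[-0.026, 0.006, -0.033, -0.04], [-0.028, 0.005, -0.032, -0.03], [-0.028, 0.005, -0.031, -0.04], [-0.03, 0.006, -0.03, -0.04], [-0.031, 0.005, -0.029, -0.03]]
```

Request:
servo_tool([
  [-0.013,0.005,-0.04,-0.04],
  [-0.014,0.006,-0.04,-0.03],
  [-0.015,0.005,-0.04,-0.04],
  [-0.017,0.006,-0.039,-0.04],
  [-0.018,0.005,-0.038,-0.03],
], claw=0.75)

```text
clock: 1.65
tcp_pos: [0.3296, 0.3824, 0.2041]
orientation: [[0.114, 0.0, -0.994], [0.994, 0.0, 0.114], [0.0, -1.0, -0.0]]
force: [0.0, -0.0, 0.6]
grip_width: 0.064
```

Request:
servo_tool([
  [-0.02,0.006,-0.038,-0.04],
  [-0.021,0.005,-0.036,-0.04],
  [-0.022,0.005,-0.036,-0.03],
  [-0.024,0.006,-0.035,-0.04],
  [-0.025,0.005,-0.035,-0.04],
])

```text
clock: 2.15
tcp_pos: [0.5053, 0.2631, 0.1771]
orientation: [[-0.076, -0.0, -0.997], [0.997, 0.0, -0.076], [0.0, -1.0, 0.0]]
force: [0.6, 1.2, -0.7]
grip_width: 0.064
```

Request:
servo_tool([
  [-0.026,0.006,-0.033,-0.04],
  [-0.028,0.005,-0.032,-0.03],
  [-0.028,0.005,-0.031,-0.04],
  [-0.03,0.006,-0.03,-0.04],
  [-0.031,0.005,-0.029,-0.03],
])

```text
clock: 2.65
tcp_pos: [0.68, 0.1444, 0.1499]
orientation: [[-0.253, -0.0, -0.968], [0.968, -0.0, -0.253], [-0.0, -1.0, 0.0]]
force: [-0.2, 0.7, 0.2]
grip_width: 0.0635
```

```bash
python3 p.py 0.679 0.1455 0.04 1.828 half=0; python3 -c "
from h import *
snap('wrist','w1')"
```

```text
at [0.68   0.1444 0.1499] yaw 1.826 q [ 0.21  0.57  0.29  1.3  -0.   -0.05] F [-0.2  0.7  0.2] w 0.0635 t 2.6 dyaw 0.002 N 3
[[0.0, 0.037, 0.0, 0.0], [0.001, 0.036, 0.0, 0.0], [0.0, 0.037, 0.001, 0.0]]
```

View pics/w1.png

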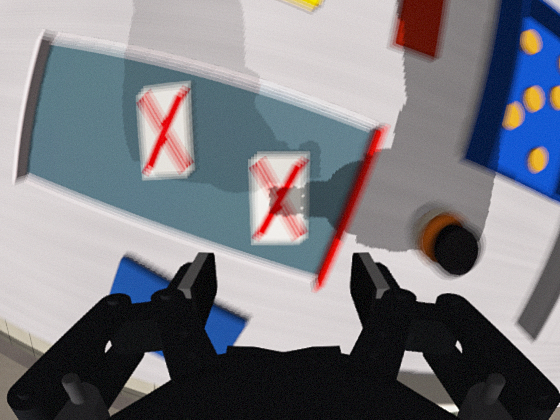

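Request:
servo_tool([
  [0.001,0.036,0.001,0],
  [0,0.036,0,0],
  [0,0.03,0,0],
  [0,0.022,0,0],
  [0,0.016,0,0],
])

```text
clock: 3.2
tcp_pos: [0.6766, 0.1462, 0.0081]
orientation: [[-0.251, -0.002, -0.968], [0.968, -0.001, -0.251], [0.0, -1.0, 0.002]]
force: [0.2, 0.4, -0.3]
grip_width: 0.0645
```

Request:
servo_tool([
  [0,0.003,0,0],
  [0,0,0,0],
])

```text
clock: 3.4
tcp_pos: [0.6773, 0.1464, 0.007]
orientation: [[-0.251, -0.001, -0.968], [0.968, -0.0, -0.251], [-0.0, -1.0, 0.001]]
force: [-0.1, -0.0, 0.4]
grip_width: 0.0641
```

```bash
python3 -c "
from h import *
snap('wrist','w2');snap('scene','s2')"
```

```text
(no output)
```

View pics/w2.png

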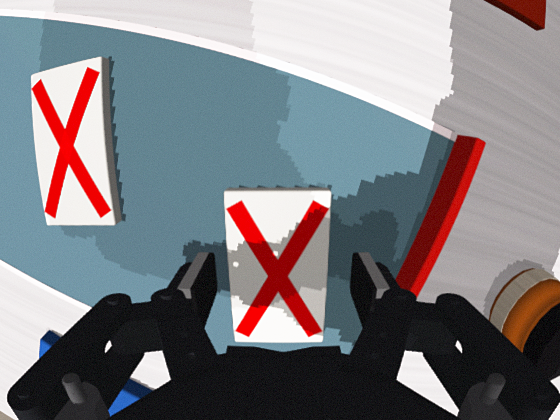

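The reject lies squarely between the jaws, so I'll close.

Request:
servo_tool([
  [0,0,0,0],
  [0,0,0,0],
  [0,0,0,0],
  [0,0,0,0],
], claw=0.2)

```text
clock: 3.9
tcp_pos: [0.6785, 0.1466, 0.009]
orientation: [[-0.251, 0.003, -0.968], [0.968, 0.0, -0.251], [-0.0, -1.0, -0.003]]
force: [-0.1, -0.3, 5.7]
grip_width: 0.0437
```

Request:
servo_tool([
  [0,-0.01,0,0],
  [0,-0.03,0,0],
  [0,-0.04,0,0],
  [0,-0.04,0,0],
  [0,-0.03,0,0],
])

```text
clock: 4.4
tcp_pos: [0.678, 0.1465, 0.1612]
orientation: [[-0.252, 0.003, -0.968], [0.968, 0.001, -0.252], [-0.0, -1.0, -0.003]]
force: [0.5, -0.4, -1.7]
grip_width: 0.0438
```

```bash
python3 p.py 0.525 -0.3965 0.15 1.6 half=0; python3 -c "
from h import *
snap('wrist','w3')"
```

```text
at [0.678  0.1465 0.1612] yaw 1.825 q [ 0.21  0.56  0.31  1.32 -0.   -0.04] F [ 0.5 -0.4 -1.7] w 0.0438 t 4.4 dyaw -0.225 N 13
[[-0.037, 0.001, 0.022, 0.02], [-0.038, 0.001, 0.021, 0.01], [-0.038, 0.001, 0.021, 0.02], [-0.039, 0.0, 0.02, 0.02], [-0.039, 0.001, 0.019, 0.02]]
[[-0.039, 0.001, 0.018, 0.01], [-0.04, 0.001, 0.018, 0.02], [-0.039, 0.001, 0.018, 0.02], [-0.041, 0.001, 0.016, 0.02], [-0.04, 0.001, 0.016, 0.01]]
[[-0.041, 0.0, 0.015, 0.02], [-0.041, 0.001, 0.015, 0.02], [-0.041, 0.001, 0.013, 0.02]]
```

View pics/w3.png

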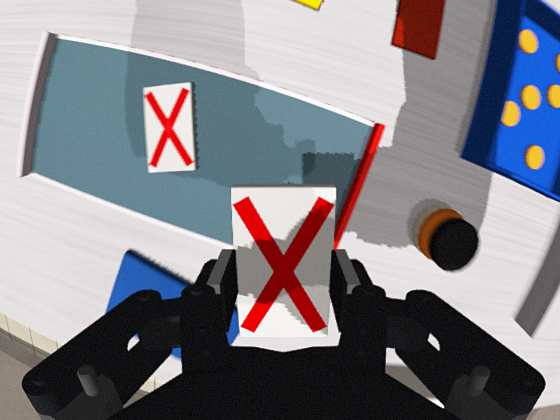

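Request:
servo_tool([
  [-0.037,0.001,0.022,0.02],
  [-0.038,0.001,0.021,0.01],
  [-0.038,0.001,0.021,0.02],
  [-0.039,0.0,0.02,0.02],
  [-0.039,0.001,0.019,0.02],
])

```text
clock: 4.95
tcp_pos: [0.618, -0.064, 0.1542]
orientation: [[-0.163, 0.001, -0.987], [0.987, -0.0, -0.163], [-0.0, -1.0, -0.001]]
force: [-0.2, -0.3, -0.9]
grip_width: 0.0439
```

Request:
servo_tool([
  [-0.039,0.001,0.018,0.01],
  [-0.04,0.001,0.018,0.02],
  [-0.039,0.001,0.018,0.02],
  [-0.041,0.001,0.016,0.02],
  [-0.04,0.001,0.016,0.01],
])

```text
clock: 5.45
tcp_pos: [0.559, -0.2729, 0.1492]
orientation: [[-0.083, 0.001, -0.997], [0.997, -0.001, -0.083], [-0.001, -1.0, -0.001]]
force: [0.8, 0.0, -0.7]
grip_width: 0.0434
```

Request:
servo_tool([
  [-0.041,0.0,0.015,0.02],
  [-0.041,0.001,0.015,0.02],
  [-0.041,0.001,0.013,0.02],
  [0,0,0,0],
])

```text
clock: 5.85
tcp_pos: [0.5228, -0.4016, 0.1466]
orientation: [[-0.019, 0.0, -1.0], [1.0, -0.002, -0.019], [-0.002, -1.0, -0.0]]
force: [-0.0, -0.1, -0.5]
grip_width: 0.0438
```

```bash
python3 p.py 0.525 -0.3965 0.05 1.6 half=0; python3 -c "
from h import *
snap('wrist','w4');snap('top','t4')"
```

```text
at [ 0.5228 -0.4016  0.1466] yaw 1.589 q [-0.65  0.5   0.17  1.24 -0.   -0.67] F [-0.  -0.1 -0.5] w 0.0438 t 5.8 dyaw 0.011 N 3
[[0.002, 0.032, -0.001, 0.0], [0.001, 0.032, -0.001, -0.01], [0.002, 0.033, 0.0, 0.0]]
```

View pics/w4.png

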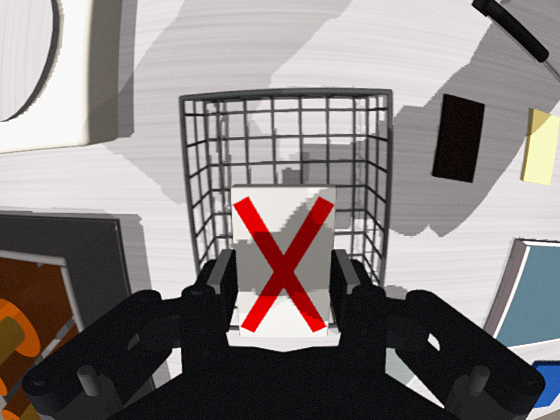

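View pics/t4.png

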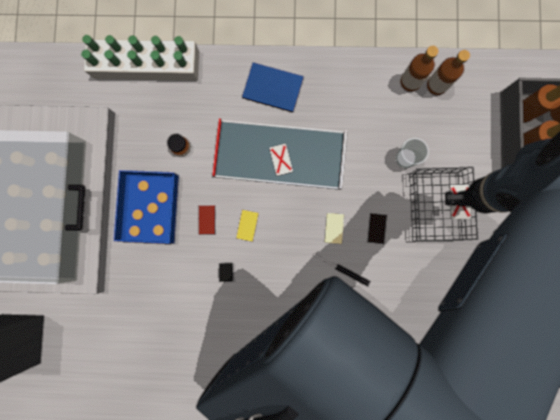

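Request:
servo_tool([
  [0.002,0.032,-0.001,0],
  [0.001,0.032,-0.001,-0.01],
  [0,0.033,0,0],
  [0,0,0,0],
])

```text
clock: 6.35
tcp_pos: [0.5247, -0.3905, 0.0456]
orientation: [[-0.036, -0.006, -0.999], [0.999, 0.004, -0.036], [0.005, -1.0, 0.006]]
force: [-0.7, 0.9, -2.4]
grip_width: 0.0437
```

Request:
servo_tool([
  [0,0,0,0],
  [0,0,0,0],
  [0,0,0,0],
], claw=0.75)

```text
clock: 6.65
tcp_pos: [0.5278, -0.3942, 0.0516]
orientation: [[-0.035, 0.003, -0.999], [0.999, -0.002, -0.035], [-0.002, -1.0, -0.003]]
force: [0.6, -0.2, -0.1]
grip_width: 0.0637
```

Request:
servo_tool([
  [0,-0.045,0,0],
  [0,-0.045,0,0],
  [0,-0.03,0,0],
])

```text
clock: 6.95
tcp_pos: [0.5275, -0.3944, 0.1742]
orientation: [[-0.034, 0.004, -0.999], [0.999, -0.003, -0.034], [-0.003, -1.0, -0.004]]
force: [0.9, -0.4, -0.3]
grip_width: 0.0639
```

```bash
python3 p.py 0.643 0.0318 0.13 1.842 half=0; python3 -c "
from h import *
snap('wrist','w5')"
```

```text
at [ 0.5275 -0.3944  0.1742] yaw 1.605 q [-0.64  0.49  0.22  1.3  -0.   -0.68] F [ 0.9 -0.4 -0.3] w 0.0639 t 7.0 dyaw 0.237 N 10
[[0.042, 0.004, -0.013, -0.02], [0.042, 0.005, -0.014, -0.03], [0.042, 0.004, -0.015, -0.02], [0.041, 0.005, -0.016, -0.02], [0.041, 0.004, -0.017, -0.03]]
[[0.04, 0.005, -0.018, -0.02], [0.04, 0.004, -0.018, -0.03], [0.039, 0.004, -0.02, -0.02], [0.039, 0.005, -0.021, -0.02], [0.039, 0.004, -0.021, -0.03]]
```

View pics/w5.png

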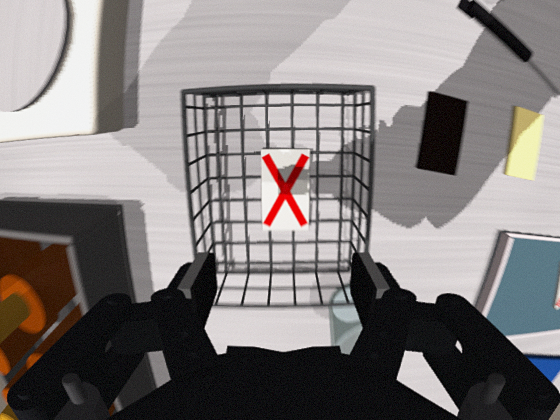

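Reject one lies flat in the basket at (285,188). Next is the second reject.

Request:
servo_tool([
  [0.042,0.004,-0.013,-0.02],
  [0.042,0.005,-0.014,-0.03],
  [0.042,0.004,-0.015,-0.02],
  [0.041,0.005,-0.016,-0.02],
  [0.041,0.004,-0.017,-0.03],
])

```text
clock: 7.5
tcp_pos: [0.5853, -0.1787, 0.1484]
orientation: [[-0.154, 0.002, -0.988], [0.988, -0.001, -0.154], [-0.001, -1.0, -0.002]]
force: [1.0, 0.2, -0.7]
grip_width: 0.0641
```

Request:
servo_tool([
  [0.04,0.005,-0.018,-0.02],
  [0.04,0.004,-0.018,-0.03],
  [0.039,0.004,-0.02,-0.02],
  [0.039,0.005,-0.021,-0.02],
  [0.039,0.004,-0.021,-0.03],
])

```text
clock: 8.0
tcp_pos: [0.6423, 0.0342, 0.1264]
orientation: [[-0.272, 0.002, -0.962], [0.962, -0.0, -0.272], [-0.001, -1.0, -0.002]]
force: [1.2, 0.2, 0.3]
grip_width: 0.0641
```

Request:
servo_tool([
  [0,0.036,0,0],
  [0,0.036,0,0],
  [0,0.022,0,0],
  [0,0,0,0],
])

```text
clock: 8.4
tcp_pos: [0.6397, 0.0326, 0.029]
orientation: [[-0.271, -0.004, -0.963], [0.963, -0.0, -0.271], [0.001, -1.0, 0.004]]
force: [0.1, -0.4, 0.6]
grip_width: 0.0639
```

```bash
python3 p.py 0.643 0.0318 0.010 1.842 half=0; python3 -c "
from h import *
snap('wrist','w6')"
```

```text
at [0.6397 0.0326 0.029 ] yaw 1.845 q [ 0.05  0.56 -0.05  0.97 -0.   -0.22] F [ 0.1 -0.4  0.6] w 0.0639 t 8.4 dyaw -0.003 N 1
[[-0.002, 0.019, -0.003, 0.0]]
```

View pics/w6.png

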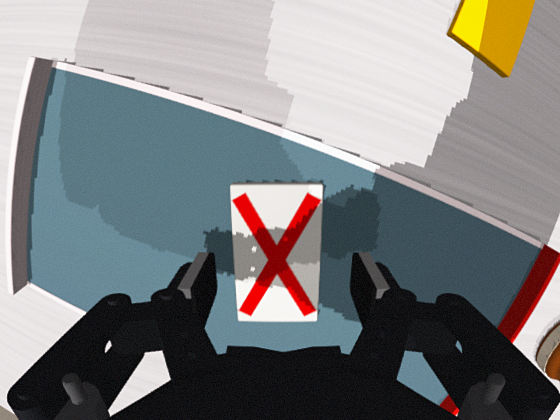

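Request:
servo_tool([
  [0,0.012,-0.001,0],
  [0,0.012,0,0],
  [0,0,0,0],
  [0,0,0,0],
])

```text
clock: 8.85
tcp_pos: [0.6425, 0.0326, 0.0074]
orientation: [[-0.271, -0.0, -0.963], [0.963, -0.0, -0.271], [-0.0, -1.0, 0.0]]
force: [0.1, -0.2, 0.7]
grip_width: 0.064
```

Request:
servo_tool([
  [0,-0.002,0,0],
  [0,0,0,0],
  [0,0,0,0],
  [0,0,0,0],
  [0,0,0,0],
], claw=0.2)

```text
clock: 9.35
tcp_pos: [0.643, 0.0327, 0.0107]
orientation: [[-0.271, 0.002, -0.963], [0.963, -0.0, -0.271], [-0.001, -1.0, -0.001]]
force: [-1.5, 0.3, 6.1]
grip_width: 0.0436
```

Request:
servo_tool([
  [0,-0.01,0,0],
  [0,-0.03,0,0],
  [0,-0.04,0,0],
  [0,-0.04,0,0],
  [0,-0.03,0,0],
])

```text
clock: 9.85
tcp_pos: [0.6431, 0.0328, 0.1631]
orientation: [[-0.271, 0.003, -0.963], [0.963, 0.0, -0.271], [-0.001, -1.0, -0.003]]
force: [-0.0, 0.4, -0.3]
grip_width: 0.0433
```

```bash
python3 p.py 0.525 -0.3965 0.15 1.6 half=0; python3 -c "
from h import *
snap('wrist','w7')"
```

```text
at [0.6431 0.0328 0.1631] yaw 1.845 q [ 0.05  0.47  0.16  1.26 -0.   -0.22] F [-0.   0.4 -0.3] w 0.0433 t 9.8 dyaw -0.245 N 10
[[-0.038, 0.001, 0.023, 0.02], [-0.039, 0.002, 0.022, 0.03], [-0.039, 0.001, 0.021, 0.02], [-0.04, 0.001, 0.021, 0.03], [-0.04, 0.002, 0.019, 0.02]]
[[-0.04, 0.001, 0.018, 0.03], [-0.042, 0.001, 0.017, 0.02], [-0.041, 0.001, 0.016, 0.03], [-0.042, 0.002, 0.015, 0.02], [-0.042, 0.001, 0.014, 0.03]]
```

View pics/w7.png

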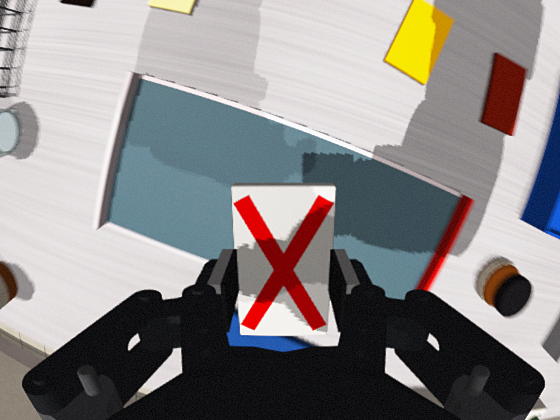

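Request:
servo_tool([
  [-0.038,0.001,0.023,0.02],
  [-0.039,0.002,0.022,0.03],
  [-0.039,0.001,0.021,0.02],
  [-0.04,0.001,0.021,0.03],
  [-0.04,0.002,0.019,0.02],
])

```text
clock: 10.4
tcp_pos: [0.5826, -0.1838, 0.1532]
orientation: [[-0.153, 0.001, -0.988], [0.988, -0.0, -0.153], [-0.001, -1.0, -0.001]]
force: [0.9, 0.8, 0.4]
grip_width: 0.0432
```

Request:
servo_tool([
  [-0.04,0.001,0.018,0.03],
  [-0.042,0.001,0.017,0.02],
  [-0.041,0.001,0.016,0.03],
  [-0.042,0.002,0.015,0.02],
  [-0.042,0.001,0.014,0.03],
])

```text
clock: 10.9
tcp_pos: [0.5239, -0.3981, 0.147]
orientation: [[-0.023, 0.001, -1.0], [1.0, -0.0, -0.023], [-0.0, -1.0, -0.001]]
force: [0.4, -0.0, -0.6]
grip_width: 0.0433
```

Request:
servo_tool([
  [0,0.03,0,0],
  [0,0.03,0,0],
  [0,0.025,0,0],
  [0,0,0,0],
  [0,0,0,0],
])

```text
clock: 11.4
tcp_pos: [0.5247, -0.3965, 0.0621]
orientation: [[-0.024, -0.0, -1.0], [1.0, -0.0, -0.024], [-0.0, -1.0, 0.0]]
force: [0.4, -0.8, -0.9]
grip_width: 0.0431
```

Request:
servo_tool([
  [0,0,0,0],
  [0,0,0,0],
  [0,0,0,0],
], claw=0.75)

```text
clock: 11.7
tcp_pos: [0.5253, -0.3967, 0.0627]
orientation: [[-0.024, 0.002, -1.0], [1.0, -0.001, -0.024], [-0.001, -1.0, -0.002]]
force: [0.0, -0.1, -1.3]
grip_width: 0.0644
```

Request:
servo_tool([
  [0,-0.045,0,0],
  [0,-0.045,0,0],
  [0,-0.03,0,0],
])

```text
clock: 12.0
tcp_pos: [0.5253, -0.3968, 0.1853]
orientation: [[-0.024, 0.003, -1.0], [1.0, -0.002, -0.024], [-0.002, -1.0, -0.003]]
force: [0.6, 0.4, 0.5]
grip_width: 0.0642
```

```bash
python3 p.py 0.4596 -0.1163 0.12 1.515 half=0; python3 -c "
from h import *
snap('wrist','w8');snap('top','t8');snap('scene','s8')"
```

```text
at [ 0.5253 -0.3968  0.1853] yaw 1.595 q [-0.65  0.48  0.24  1.32 -0.   -0.67] F [0.6 0.4 0.5] w 0.0642 t 12.0 dyaw -0.08 N 7
[[0.04, 0.009, 0.008, 0.01], [0.04, 0.01, 0.009, 0.01], [0.041, 0.009, 0.009, 0.01], [0.04, 0.009, 0.01, 0.02], [0.039, 0.01, 0.01, 0.01]]
[[0.04, 0.009, 0.011, 0.01], [0.04, 0.009, 0.011, 0.01]]
```

View pics/w8.png

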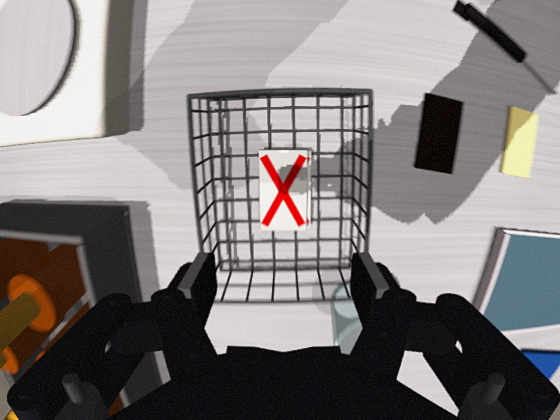

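View pics/s8.png

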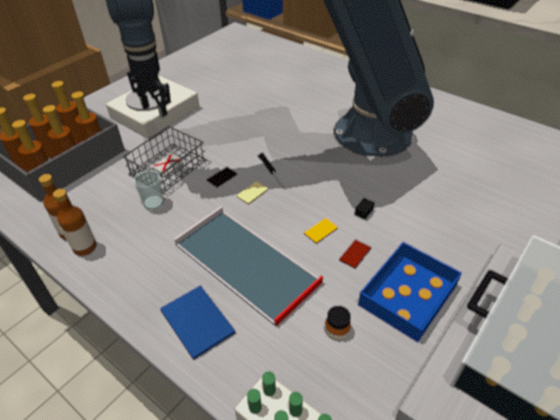

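Both rejects are in the basket and the tray is empty. Next is the pale plate.

Request:
servo_tool([
  [0.04,0.009,0.008,0.01],
  [0.04,0.01,0.009,0.01],
  [0.041,0.009,0.009,0.01],
  [0.04,0.009,0.01,0.02],
  [0.039,0.01,0.01,0.01],
])

```text
clock: 12.65
tcp_pos: [0.4768, -0.1946, 0.1331]
orientation: [[0.037, -0.001, -0.999], [0.999, 0.0, 0.037], [0.0, -1.0, 0.001]]
force: [0.8, 0.7, 0.7]
grip_width: 0.0639
```

Request:
servo_tool([
  [0.04,0.009,0.011,0.01],
  [0.04,0.009,0.011,0.01],
  [0,0.03,0,0],
  [0,0.03,0,0],
  [0,0,0,0],
])

```text
clock: 13.15
tcp_pos: [0.4563, -0.1144, 0.053]
orientation: [[0.055, -0.007, -0.998], [0.998, 0.002, 0.055], [0.001, -1.0, 0.007]]
force: [-1.7, 0.4, 0.0]
grip_width: 0.0643
```

```bash
python3 p.py 0.4596 -0.1163 0.003 1.515 half=0; python3 -c "
from h import *
snap('wrist','w9')"
```

```text
at [ 0.4563 -0.1144  0.053 ] yaw 1.516 q [-0.25  0.29 -0.44  0.85 -0.   -0.19] F [-1.7  0.4  0. ] w 0.0643 t 13.2 dyaw -0.001 N 2
[[-0.001, 0.025, -0.002, 0.0], [-0.001, 0.025, -0.001, 0.0]]
```

View pics/w9.png

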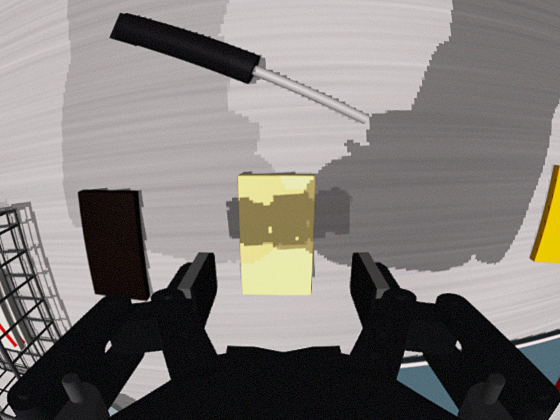

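Request:
servo_tool([
  [-0.001,0.022,-0.001,0],
  [0,0.022,0,0],
  [0,0.005,0,0],
  [0,0,0,0],
  [0,0,0,0],
])

```text
clock: 13.7
tcp_pos: [0.4611, -0.117, 0.0085]
orientation: [[0.056, 0.001, -0.998], [0.998, -0.0, 0.056], [-0.0, -1.0, -0.001]]
force: [0.4, -0.9, 0.3]
grip_width: 0.064
```

Request:
servo_tool([
  [0,0.006,0.001,0],
  [0,0,0,0],
  [0,0,0,0],
])

```text
clock: 14.0
tcp_pos: [0.4594, -0.1167, 0.0015]
orientation: [[0.056, 0.0, -0.998], [0.998, -0.0, 0.056], [-0.0, -1.0, -0.0]]
force: [0.1, 0.0, 0.4]
grip_width: 0.064
```

Request:
servo_tool([
  [0,0,0,0],
  [0,0,0,0],
  [0,0,0,0],
  [0,0,0,0],
  [0,0,0,0],
], claw=0.2)

```text
clock: 14.5
tcp_pos: [0.4595, -0.1167, 0.002]
orientation: [[0.056, 0.001, -0.998], [0.998, -0.0, 0.056], [-0.0, -1.0, -0.001]]
force: [-3.0, 0.5, 9.8]
grip_width: 0.0435
```

Request:
servo_tool([
  [0,-0.01,0,0],
  [0,-0.03,0,0],
  [0,-0.04,0,0],
  [0,-0.04,0,0],
  [0,-0.02,0,0],
])

```text
clock: 15.0
tcp_pos: [0.4605, -0.1169, 0.1451]
orientation: [[0.056, 0.004, -0.998], [0.998, -0.001, 0.056], [-0.001, -1.0, -0.004]]
force: [0.8, 0.9, -0.5]
grip_width: 0.0432
```

```bash
python3 -c "
from h import *
d=np.array([np.cos(1.497),np.sin(1.497)]);c=np.array([.6588,.036])
for x in [.125,.068,.011,-.046]: print(x,(c+x*d).round(4))"; python3 p.py 0.668 0.1606 0.12 -0.074 half=0;  python3 -c "
from h import *
snap('wrist','w10')"
```

```text
0.125 [0.668  0.1607]
0.068 [0.6638 0.1038]
0.011 [0.6596 0.047 ]
-0.046 [ 0.6554 -0.0099]
at [ 0.4605 -0.1169  0.1451] yaw 1.515 q [-0.25  0.2  -0.3   1.07 -0.   -0.19] F [ 0.8  0.9 -0.5] w 0.0432 t 15.0 dyaw -1.589 N 12
[[0.024, 0.002, -0.016, 0.13], [0.026, 0.002, -0.013, 0.13], [0.027, 0.002, -0.009, 0.14], [0.029, 0.002, -0.005, 0.13], [0.029, 0.002, -0.002, 0.13]]
[[0.028, 0.003, 0.002, 0.13], [0.029, 0.002, 0.006, 0.14], [0.027, 0.002, 0.01, 0.13], [0.025, 0.002, 0.013, 0.13], [0.024, 0.002, 0.016, 0.13]]
[[0.022, 0.002, 0.02, 0.14], [0.018, 0.002, 0.022, 0.13]]
```

View pics/w10.png

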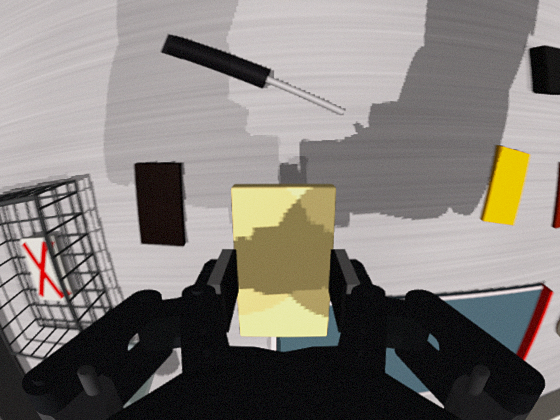

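Request:
servo_tool([
  [0.024,0.002,-0.016,0.13],
  [0.026,0.002,-0.013,0.13],
  [0.027,0.002,-0.009,0.14],
  [0.029,0.002,-0.005,0.13],
  [0.029,0.002,-0.002,0.13],
])

```text
clock: 15.55
tcp_pos: [0.5465, 0.0004, 0.1313]
orientation: [[0.66, -0.0, -0.751], [0.751, -0.0, 0.66], [-0.0, -1.0, 0.0]]
force: [-0.4, 0.0, 0.6]
grip_width: 0.0431
```

Request:
servo_tool([
  [0.028,0.003,0.002,0.13],
  [0.029,0.002,0.006,0.14],
  [0.027,0.002,0.01,0.13],
  [0.025,0.002,0.013,0.13],
  [0.024,0.002,0.016,0.13],
])

```text
clock: 16.05
tcp_pos: [0.6324, 0.1153, 0.1201]
orientation: [[0.982, -0.001, -0.189], [0.189, -0.0, 0.982], [-0.001, -1.0, -0.0]]
force: [0.5, 0.9, -0.6]
grip_width: 0.0429
```

Request:
servo_tool([
  [0.022,0.002,0.02,0.14],
  [0.018,0.002,0.022,0.13],
  [0,0.03,0,0],
  [0,0,0,0],
  [0,0,0,0],
])

```text
clock: 16.55
tcp_pos: [0.6656, 0.1607, 0.0859]
orientation: [[0.997, -0.003, 0.074], [-0.074, -0.001, 0.997], [-0.002, -1.0, -0.001]]
force: [0.6, 0.1, -0.7]
grip_width: 0.0436
```

```bash
python3 p.py 0.668 0.1606 0.011 -0.074 half=0;  python3 -c "
from h import *
snap('wrist','w11')"
```

```text
at [0.6656 0.1607 0.0859] yaw -0.074 q [ 0.24  0.58  0.16  1.15 -0.    1.88] F [ 0.6  0.1 -0.7] w 0.0436 t 16.6 dyaw 0.0 N 2
[[0.001, 0.037, 0.0, 0.0], [0.001, 0.038, 0.0, 0.0]]
```

View pics/w11.png

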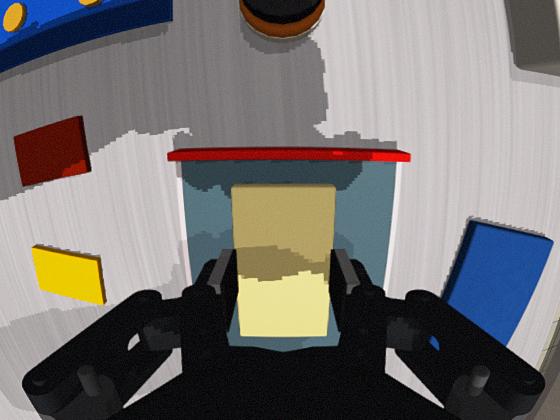

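Request:
servo_tool([
  [0.001,0.025,0,0],
  [0,0.025,0,0],
  [0,0.015,0,0],
  [0,0,0,0],
  [0,0,0,0],
])

```text
clock: 17.1
tcp_pos: [0.6681, 0.1607, 0.0228]
orientation: [[0.997, 0.001, 0.075], [-0.075, 0.0, 0.997], [0.001, -1.0, 0.0]]
force: [-0.4, -0.1, -0.1]
grip_width: 0.0436
```

```bash
python3 p.py 0.668 0.1606 0.012 -0.074 half=0
```

```text
at [0.6681 0.1607 0.0228] yaw -0.075 q [ 0.24  0.63  0.07  1.01 -0.    1.88] F [-0.4 -0.1 -0.1] w 0.0436 t 17.1 dyaw 0.001 N 1
[[0.0, 0.011, 0.0, 0.0]]
```

Request:
servo_tool([
  [0,0.01,0,0],
  [0,0,0,0],
  [0,0,0,0],
])

```text
clock: 17.4
tcp_pos: [0.6677, 0.161, 0.0116]
orientation: [[0.997, 0.0, 0.075], [-0.075, -0.0, 0.997], [0.0, -1.0, -0.0]]
force: [0.5, 0.2, -0.8]
grip_width: 0.0435
```

Request:
servo_tool([
  [0,0,0,0],
  [0,0,0,0],
  [0,0,0,0],
  [0,0,0,0],
], claw=0.75)

```text
clock: 17.8
tcp_pos: [0.6677, 0.161, 0.0114]
orientation: [[0.997, 0.0, 0.075], [-0.075, -0.0, 0.997], [0.0, -1.0, -0.0]]
force: [-0.2, 0.5, 0.6]
grip_width: 0.0639
```

Request:
servo_tool([
  [0,-0.02,0,0],
  [0,-0.045,0,0],
  [0,-0.045,0,0],
])

```text
clock: 18.1
tcp_pos: [0.6668, 0.1608, 0.1217]
orientation: [[0.997, -0.002, 0.075], [-0.075, -0.001, 0.997], [-0.002, -1.0, -0.001]]
force: [1.4, 0.2, -0.2]
grip_width: 0.0642
```

```bash
python3 p.py 0.4603 0.1192 0.11 1.399 half=0;  python3 -c "
from h import *
snap('wrist','w12')"
```

```text
at [0.6668 0.1608 0.1217] yaw -0.075 q [ 0.24  0.56  0.22  1.23 -0.    1.88] F [ 1.4  0.2 -0.2] w 0.0642 t 18.1 dyaw 1.474 N 11
[[-0.018, 0.001, -0.005, -0.13], [-0.019, 0.001, -0.003, -0.14], [-0.02, 0.001, 0.0, -0.13], [-0.019, 0.001, 0.002, -0.14], [-0.018, 0.001, 0.005, -0.13]]
[[-0.018, 0.001, 0.008, -0.13], [-0.016, 0.001, 0.009, -0.14], [-0.015, 0.002, 0.012, -0.13], [-0.014, 0.001, 0.014, -0.14], [-0.011, 0.001, 0.015, -0.13]]
[[-0.009, 0.001, 0.017, -0.13]]
```

View pics/w12.png

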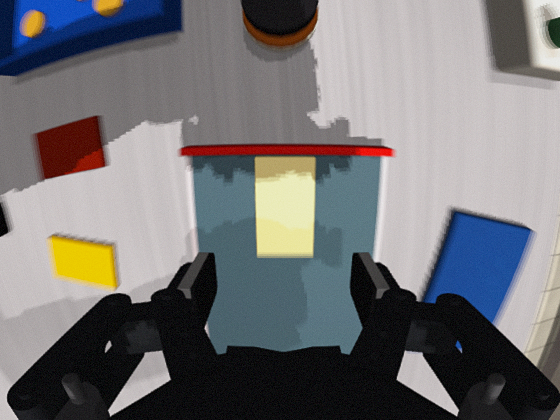

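The pale plate lies lengthwise against the red stop at (286,205). Next is yellow.

Request:
servo_tool([
  [-0.018,0.001,-0.005,-0.13],
  [-0.019,0.001,-0.003,-0.14],
  [-0.02,0.001,0.0,-0.13],
  [-0.019,0.001,0.002,-0.14],
  [-0.018,0.001,0.005,-0.13],
])

```text
clock: 18.65
tcp_pos: [0.5731, 0.1415, 0.1162]
orientation: [[0.825, 0.0, -0.565], [0.565, -0.0, 0.825], [0.0, -1.0, -0.0]]
force: [-0.5, -0.2, -0.4]
grip_width: 0.0641
```

Request:
servo_tool([
  [-0.018,0.001,0.008,-0.13],
  [-0.016,0.001,0.009,-0.14],
  [-0.015,0.002,0.012,-0.13],
  [-0.014,0.001,0.014,-0.14],
  [-0.011,0.001,0.015,-0.13],
])

```text
clock: 19.15
tcp_pos: [0.4792, 0.1228, 0.1103]
orientation: [[0.296, 0.0, -0.955], [0.955, -0.0, 0.296], [0.0, -1.0, -0.0]]
force: [0.4, -0.5, 0.4]
grip_width: 0.0642
```

Request:
servo_tool([
  [-0.009,0.001,0.017,-0.13],
  [0,0.035,0,0],
  [0,0.03,0,0],
  [0,0,0,0],
  [0,0,0,0],
])

```text
clock: 19.65
tcp_pos: [0.461, 0.1195, 0.0446]
orientation: [[0.175, -0.001, -0.985], [0.985, -0.0, 0.175], [-0.0, -1.0, 0.001]]
force: [0.3, 0.5, 0.2]
grip_width: 0.0643
```

```bash
python3 p.py 0.461 0.1192 0.004 1.399 half=0; python3 -c "
from h import *
snap('wrist','w13')
im,d=snap('top','t13'); M=plates('top',im)
for k,uv in dict(a=(233,149),b=(248,226),d=(207,220),e=(376,228)).items(): print(k,fitmask(M[k],'top',uv,.016 if k=='a' else .008))"
```

```text
at [0.461  0.1195 0.0446] yaw 1.395 q [ 0.25  0.3  -0.45  0.82 -0.    0.43] F [0.3 0.5 0.2] w 0.0643 t 19.6 dyaw 0.004 N 1
[[0.0, 0.041, 0.0, 0.0]]
a (array([0.6667, 0.1632]), array([82.7, 48.6]), np.float64(1.492))
b None
d None
e (array([ 0.4613, -0.23  ]), array([73.5, 41.3]), np.float64(-0.1))
```

View pics/w13.png

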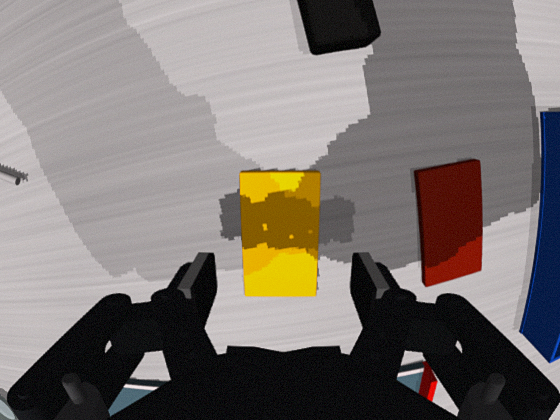

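View pics/t13.png

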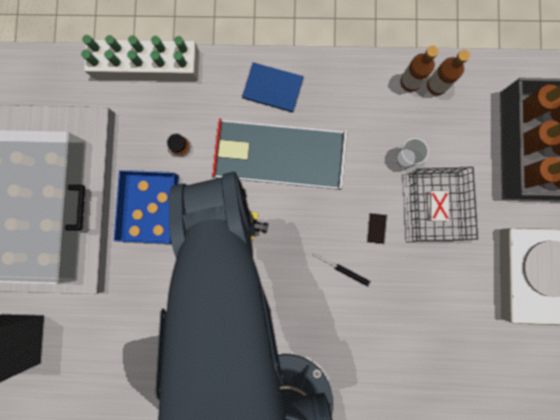

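Request:
servo_tool([
  [-0.001,0.025,0,0],
  [0,0.016,0,0],
  [0,0,0,0],
  [0,0,0,0],
])

```text
clock: 20.15
tcp_pos: [0.4617, 0.1187, 0.0044]
orientation: [[0.175, 0.001, -0.985], [0.985, 0.0, 0.175], [0.0, -1.0, -0.001]]
force: [-0.2, -1.6, 0.7]
grip_width: 0.0641
```

Request:
servo_tool([
  [0,0,0,0],
  [0,0,0,0],
  [0,0,0,0],
  [0,0,0,0],
  [0,0,0,0],
], claw=0.2)

```text
clock: 20.65
tcp_pos: [0.462, 0.1188, 0.0052]
orientation: [[0.175, 0.003, -0.985], [0.985, 0.001, 0.175], [0.001, -1.0, -0.002]]
force: [-3.4, -2.2, 13.1]
grip_width: 0.0416
```

Request:
servo_tool([
  [0,-0.01,0,0],
  [0,-0.03,0,0],
  [0,-0.04,0,0],
  [0,-0.03,0,0],
  [0,0,0,0],
])

```text
clock: 21.15
tcp_pos: [0.4636, 0.1192, 0.1181]
orientation: [[0.175, 0.007, -0.985], [0.985, 0.002, 0.175], [0.003, -1.0, -0.007]]
force: [0.3, -0.3, -0.8]
grip_width: 0.0406
```

```bash
python3 p.py 0.6637 0.105 0.12 -0.074 half=0;  python3 -c "
from h import *
snap('wrist','w14')"
```

```text
at [0.4636 0.1192 0.1181] yaw 1.395 q [ 0.25  0.22 -0.34  1.   -0.    0.43] F [ 0.3 -0.3 -0.8] w 0.0406 t 21.1 dyaw -1.469 N 11
[[0.002, 0.0, -0.018, 0.13], [0.004, 0.0, -0.018, 0.14], [0.007, -0.001, -0.017, 0.13], [0.009, 0.0, -0.016, 0.13], [0.01, 0.0, -0.015, 0.14]]
[[0.013, 0.0, -0.013, 0.13], [0.014, 0.0, -0.011, 0.13], [0.016, 0.0, -0.009, 0.14], [0.017, -0.001, -0.007, 0.13], [0.017, 0.0, -0.005, 0.14]]
[[0.019, 0.0, -0.002, 0.13]]
```

View pics/w14.png

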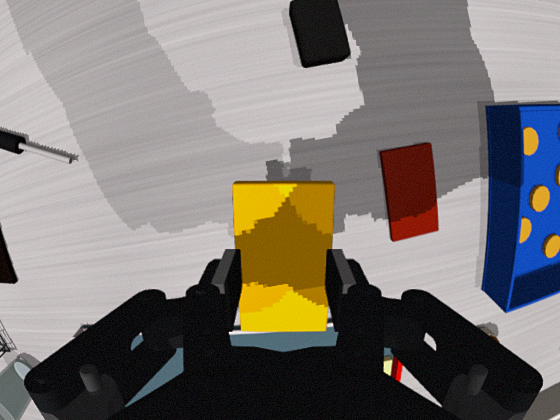

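Request:
servo_tool([
  [0.002,0.0,-0.018,0.13],
  [0.004,0.0,-0.018,0.14],
  [0.007,-0.001,-0.017,0.13],
  [0.009,0.0,-0.016,0.13],
  [0.01,0.0,-0.015,0.14],
])

```text
clock: 21.7
tcp_pos: [0.552, 0.1113, 0.1134]
orientation: [[0.752, -0.002, -0.659], [0.659, -0.0, 0.752], [-0.002, -1.0, 0.001]]
force: [-0.2, -0.3, -0.7]
grip_width: 0.0402
```

Request:
servo_tool([
  [0.013,0.0,-0.013,0.13],
  [0.014,0.0,-0.011,0.13],
  [0.016,0.0,-0.009,0.14],
  [0.017,-0.001,-0.007,0.13],
  [0.017,0.0,-0.005,0.14],
])

```text
clock: 22.2
tcp_pos: [0.6426, 0.1052, 0.1142]
orientation: [[0.999, -0.002, -0.05], [0.05, -0.0, 0.999], [-0.002, -1.0, -0.0]]
force: [0.2, 0.3, -1.2]
grip_width: 0.0405
```

Request:
servo_tool([
  [0.019,0.0,-0.002,0.13],
  [0,0.03,0,0],
  [0,0.02,0,0],
  [0,0,0,0],
  [0,0,0,0],
])

```text
clock: 22.7
tcp_pos: [0.6609, 0.1043, 0.0648]
orientation: [[0.997, -0.002, 0.075], [-0.075, -0.0, 0.997], [-0.002, -1.0, -0.001]]
force: [0.8, -0.5, -0.1]
grip_width: 0.0409
```

```bash
python3 p.py 0.6637 0.105 0.04 -0.074 half=0;  python3 -c "
from h import *
snap('wrist','w15');snap('scene','s15')"
```

```text
at [0.6609 0.1043 0.0648] yaw -0.075 q [ 0.16  0.57  0.08  1.08 -0.    1.8 ] F [ 0.8 -0.5 -0.1] w 0.0409 t 22.7 dyaw 0.001 N 1
[[0.003, 0.025, 0.001, 0.0]]
```

View pics/w15.png

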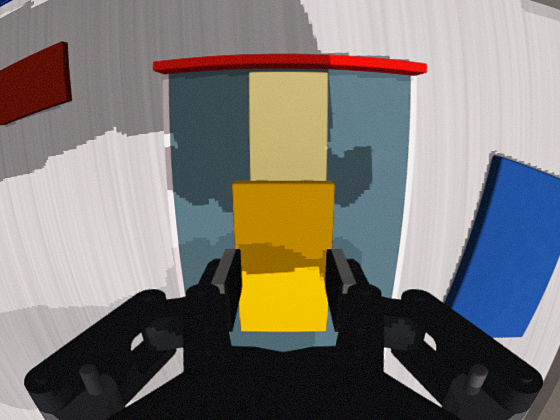

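View pics/s15.png

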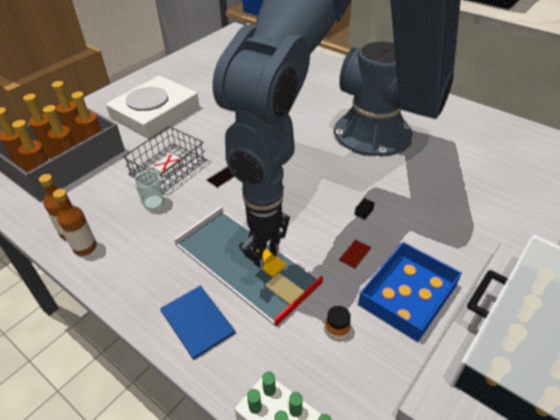

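Request:
servo_tool([
  [0.001,0.015,0.001,0],
  [0,0.015,0,0],
  [0,0.008,0,0],
  [0,0,0,0],
  [0,0,0,0],
])

```text
clock: 23.3
tcp_pos: [0.663, 0.1054, 0.0282]
orientation: [[0.997, 0.001, 0.075], [-0.075, 0.0, 0.997], [0.001, -1.0, 0.0]]
force: [-0.1, 0.3, -1.2]
grip_width: 0.0405
```

```bash
python3 p.py 0.6637 0.105 0.021 -0.074 half=0;  python3 -c "
from h import *
snap('wrist','w16')"
```

```text
at [0.663  0.1054 0.0282] yaw -0.075 q [ 0.16  0.6   0.03  1.   -0.    1.8 ] F [-0.1  0.3 -1.2] w 0.0405 t 23.3 dyaw 0.001 N 1
[[0.001, 0.007, 0.0, 0.0]]
```

View pics/w16.png

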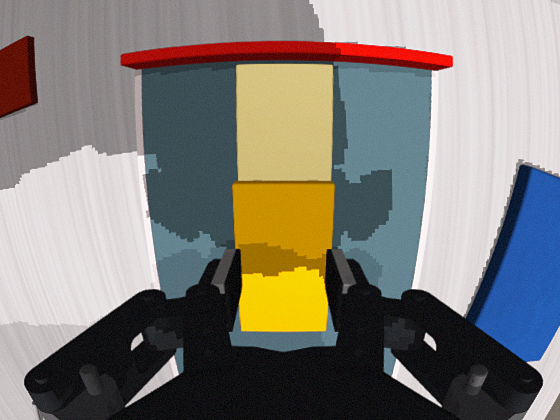

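Request:
servo_tool([
  [0.001,0.004,0,0],
  [0,0.003,0,0],
  [0,0,0,0],
  [0,0,0,0],
])

```text
clock: 23.75
tcp_pos: [0.6642, 0.1051, 0.0208]
orientation: [[0.997, 0.001, 0.075], [-0.075, -0.0, 0.997], [0.001, -1.0, -0.0]]
force: [0.9, -0.8, 3.2]
grip_width: 0.0404
```

Request:
servo_tool([
  [0,0,0,0],
  [0,0,0,0],
  [0,0,0,0],
  [0,0,0,0],
], claw=0.75)

```text
clock: 24.15
tcp_pos: [0.6634, 0.1054, 0.0201]
orientation: [[0.997, -0.0, 0.075], [-0.075, -0.0, 0.997], [-0.0, -1.0, -0.0]]
force: [-0.1, 0.5, 0.3]
grip_width: 0.0642
```

Request:
servo_tool([
  [0,-0.02,0,0],
  [0,-0.045,0,0],
  [0,-0.045,0,0],
])

```text
clock: 24.45
tcp_pos: [0.6627, 0.1052, 0.1306]
orientation: [[0.997, -0.002, 0.075], [-0.075, -0.0, 0.997], [-0.002, -1.0, -0.001]]
force: [0.8, -0.0, 0.2]
grip_width: 0.0639
```

```bash
python3 -c "
from h import *
snap('wrist','w17');
im,d=snap('top','t17');im,d=snap('scene','s17'); M=plates('scene',im)
for k,uv in dict(d=(355,253),e=(222,177)).items(): print(k,fitmask(M[k],'scene',uv,.008))"
```

```text
d (array([0.4766, 0.2306]), array([79.2, 43.5]), np.float64(0.03))
e (array([ 0.4658, -0.2295]), array([74.7, 42.9]), np.float64(-0.074))
```

View pics/w17.png

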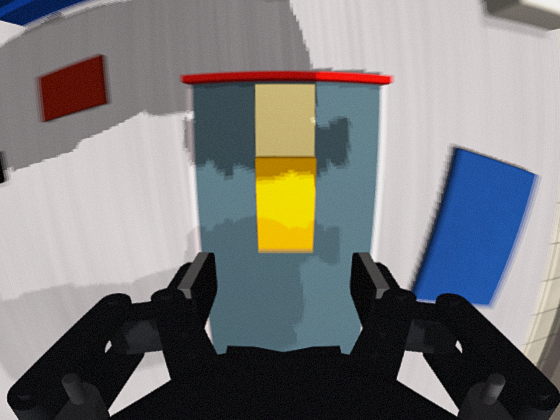

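View pics/s17.png

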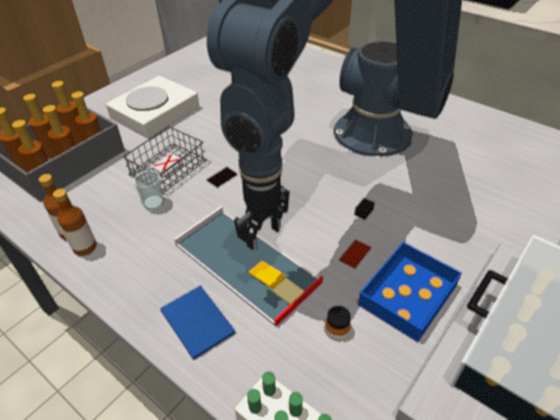

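Yellow laps the pale plate cleanly, covering rows 157–250 in the wrist view. Next is the red-brown plate.

```bash
python3 p.py 0.4745 0.2304 0.11 1.606 half=0
```

```text
at [0.6656 0.1057 0.1339] yaw -0.075 q [ 0.16  0.53  0.19  1.22 -0.    1.8 ] F [-0.2 -0.8 -1. ] w 0.0641 t 24.6 dyaw 1.681 N 13
[[-0.015, 0.002, 0.008, -0.13], [-0.014, 0.002, 0.011, -0.13], [-0.013, 0.002, 0.012, -0.13], [-0.011, 0.001, 0.014, -0.13], [-0.009, 0.002, 0.015, -0.13]]
[[-0.007, 0.002, 0.016, -0.13], [-0.005, 0.002, 0.017, -0.13], [-0.003, 0.002, 0.017, -0.12], [-0.001, 0.002, 0.018, -0.13], [0.002, 0.001, 0.017, -0.13]]
[[0.004, 0.002, 0.017, -0.13], [0.006, 0.002, 0.017, -0.13], [0.008, 0.002, 0.015, -0.13]]
```

Request:
servo_tool([
  [-0.015,0.002,0.008,-0.13],
  [-0.014,0.002,0.011,-0.13],
  [-0.013,0.002,0.012,-0.13],
  [-0.011,0.001,0.014,-0.13],
  [-0.009,0.002,0.015,-0.13],
])

```text
clock: 25.1
tcp_pos: [0.5889, 0.1538, 0.1199]
orientation: [[0.836, -0.002, -0.548], [0.548, -0.001, 0.836], [-0.002, -1.0, 0.001]]
force: [-0.2, -0.1, 0.4]
grip_width: 0.0639
```

Request:
servo_tool([
  [-0.007,0.002,0.016,-0.13],
  [-0.005,0.002,0.017,-0.13],
  [-0.003,0.002,0.017,-0.12],
  [-0.001,0.002,0.018,-0.13],
  [0.002,0.001,0.017,-0.13],
])

```text
clock: 25.6
tcp_pos: [0.5153, 0.2014, 0.1109]
orientation: [[0.343, -0.002, -0.939], [0.939, -0.001, 0.343], [-0.002, -1.0, 0.002]]
force: [-0.5, -0.0, 0.6]
grip_width: 0.0637
```

Request:
servo_tool([
  [0.004,0.002,0.017,-0.13],
  [0.006,0.002,0.017,-0.13],
  [0.008,0.002,0.015,-0.13],
  [0,0.04,0,0],
  [0,0,0,0],
])

```text
clock: 26.1
tcp_pos: [0.4694, 0.2289, 0.0622]
orientation: [[-0.035, -0.007, -0.999], [0.999, -0.003, -0.035], [-0.003, -1.0, 0.007]]
force: [-0.7, -1.3, -0.3]
grip_width: 0.064
```

```bash
python3 -c "
from h import *
snap('wrist','w18')"; python3 p.py 0.4745 0.2304 0.006 1.606 half=0
```

```text
at [0.4706 0.2291 0.0642] yaw 1.605 q [ 0.45  0.35 -0.31  0.92 -0.    0.42] F [1.  0.7 0.4] w 0.0647 t 26.1 dyaw 0.001 N 2
[[0.001, 0.029, -0.002, 0.0], [0.0, 0.029, -0.002, 0.0]]
```

View pics/w18.png

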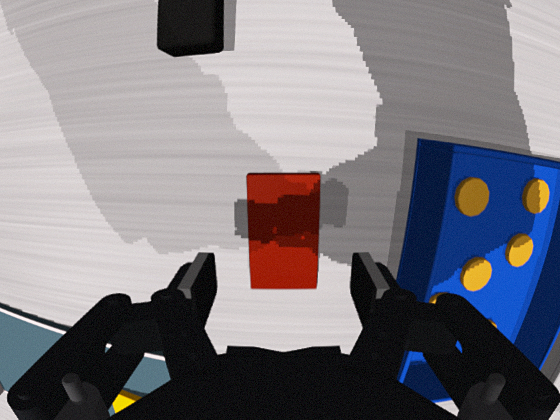

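Request:
servo_tool([
  [0.001,0.029,-0.001,0],
  [0,0.025,0,0],
  [0,0.006,0,0],
  [0,0,0,0],
  [0,0,0,0],
])

```text
clock: 26.65
tcp_pos: [0.4747, 0.2313, 0.0075]
orientation: [[-0.034, 0.001, -0.999], [0.999, 0.0, -0.034], [0.0, -1.0, -0.001]]
force: [0.3, 0.7, -0.3]
grip_width: 0.0641
```

```bash
python3 p.py 0.4745 0.2304 0.006 1.606 half=0
```

```text
at [0.4747 0.2313 0.0075] yaw 1.605 q [ 0.45  0.42 -0.38  0.78 -0.    0.42] F [ 0.3  0.7 -0.3] w 0.0641 t 26.6 dyaw 0.001 N 1
[[-0.001, 0.002, 0.0, 0.0]]
```

Request:
servo_tool([
  [-0.001,0.003,0,0],
  [0,0,0,0],
  [0,0,0,0],
])

```text
clock: 26.95
tcp_pos: [0.4742, 0.2302, 0.0038]
orientation: [[-0.034, 0.001, -0.999], [0.999, 0.0, -0.034], [0.0, -1.0, -0.001]]
force: [0.8, 0.7, -0.2]
grip_width: 0.0641
```

Request:
servo_tool([
  [0,0,0,0],
  [0,0,0,0],
  [0,0,0,0],
  [0,0,0,0],
  [0,0,0,0],
], claw=0.2)

```text
clock: 27.45
tcp_pos: [0.4741, 0.2302, 0.0042]
orientation: [[-0.034, 0.001, -0.999], [0.999, 0.0, -0.034], [0.0, -1.0, -0.001]]
force: [-2.7, -1.3, 10.4]
grip_width: 0.0427
```

Request:
servo_tool([
  [0,-0.01,0,0],
  [0,-0.03,0,0],
  [0,-0.04,0,0],
  [0,-0.03,0,0],
  [0,0,0,0],
])

```text
clock: 27.95
tcp_pos: [0.4762, 0.2313, 0.1178]
orientation: [[-0.034, 0.006, -0.999], [0.999, 0.003, -0.034], [0.003, -1.0, -0.006]]
force: [0.9, -0.2, -1.6]
grip_width: 0.0421
```

```bash
python3 -c "
from h import *
snap('wrist','w19')
im,d=snap('top','t19'); M=plates('top',im)
for k,uv in dict(a=(228,149),b=(248,152),e=(376,228)).items(): print(k,fitmask(M[k],'top',uv,.008 if k=='e' else .016))"; python3 p.py 0.6596 0.048 0.12 -0.074 half=0
```

```text
a (array([0.6677, 0.1721]), array([65.6, 50.1]), np.float64(-1.55))
b (array([0.6642, 0.1081]), array([79.9, 47.2]), np.float64(1.487))
e (array([ 0.4614, -0.2299]), array([73.8, 41.3]), np.float64(-0.088))
at [0.4743 0.2303 0.1141] yaw 1.605 q [ 0.45  0.31 -0.23  1.03 -0.    0.42] F [-0.5 -0.5 -0.7] w 0.0424 t 28.1 dyaw -1.679 N 12
[[-0.016, 0.0, -0.015, 0.14], [-0.013, -0.001, -0.017, 0.14], [-0.011, 0.0, -0.019, 0.14], [-0.009, -0.001, -0.02, 0.14], [-0.005, 0.0, -0.021, 0.14]]
[[-0.002, -0.001, -0.021, 0.14], [0.0, 0.0, -0.022, 0.14], [0.004, -0.001, -0.021, 0.14], [0.006, 0.0, -0.021, 0.14], [0.01, -0.001, -0.019, 0.14]]
[[0.012, 0.0, -0.018, 0.14], [0.014, -0.001, -0.016, 0.14]]
```

View pics/w19.png

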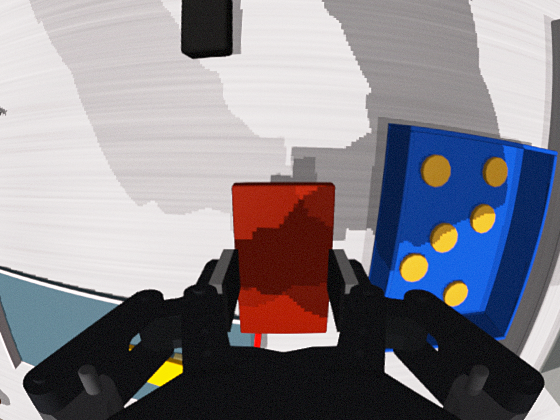

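View pics/t19.png

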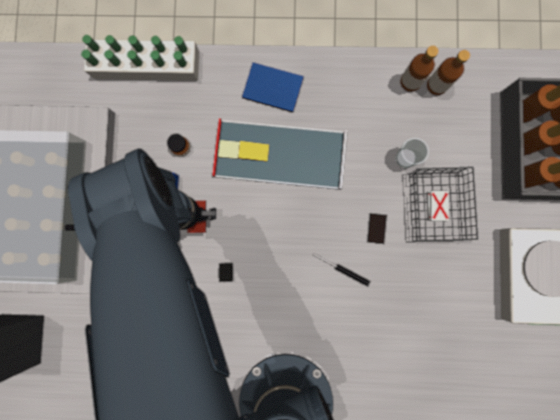

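Request:
servo_tool([
  [-0.016,0.0,-0.015,0.14],
  [-0.013,-0.001,-0.017,0.14],
  [-0.011,0.0,-0.019,0.14],
  [-0.009,-0.001,-0.02,0.14],
  [-0.005,0.0,-0.021,0.14],
])

```text
clock: 28.55
tcp_pos: [0.5512, 0.1529, 0.1138]
orientation: [[0.622, -0.003, -0.783], [0.783, -0.001, 0.622], [-0.002, -1.0, 0.002]]
force: [0.6, 0.5, -2.0]
grip_width: 0.0425
```

Request:
servo_tool([
  [-0.002,-0.001,-0.021,0.14],
  [0.0,0.0,-0.022,0.14],
  [0.004,-0.001,-0.021,0.14],
  [0.006,0.0,-0.021,0.14],
  [0.01,-0.001,-0.019,0.14],
])

```text
clock: 29.05
tcp_pos: [0.628, 0.0776, 0.1164]
orientation: [[0.98, -0.003, -0.198], [0.198, -0.0, 0.98], [-0.003, -1.0, 0.0]]
force: [-0.3, 0.5, -0.9]
grip_width: 0.0422
```

Request:
servo_tool([
  [0.012,0.0,-0.018,0.14],
  [0.014,-0.001,-0.016,0.14],
  [0,0.03,0,0],
  [0,0.03,0,0],
  [0,0,0,0],
])

```text
clock: 29.55
tcp_pos: [0.6552, 0.0478, 0.0537]
orientation: [[0.997, -0.01, 0.075], [-0.075, -0.001, 0.997], [-0.01, -1.0, -0.001]]
force: [-0.5, -0.0, -0.3]
grip_width: 0.0421
```

Request:
servo_tool([
  [0,0.015,0,0],
  [0,0.01,0,0],
  [0,0,0,0],
  [0,0,0,0],
])

```text
clock: 29.95
tcp_pos: [0.659, 0.0484, 0.0348]
orientation: [[0.997, -0.0, 0.075], [-0.075, -0.0, 0.997], [-0.0, -1.0, -0.0]]
force: [0.6, 0.7, -0.7]
grip_width: 0.0426
```

```bash
python3 p.py 0.6596 0.0483 0.021 -0.074 half=0;  python3 -c "
from h import *
snap('wrist','w20')"
```

```text
at [0.659  0.0484 0.0348] yaw -0.075 q [ 0.07  0.58  0.01  1.   -0.    1.72] F [ 0.6  0.7 -0.7] w 0.0426 t 29.9 dyaw 0.001 N 1
[[0.001, 0.014, 0.0, 0.0]]
```

View pics/w20.png

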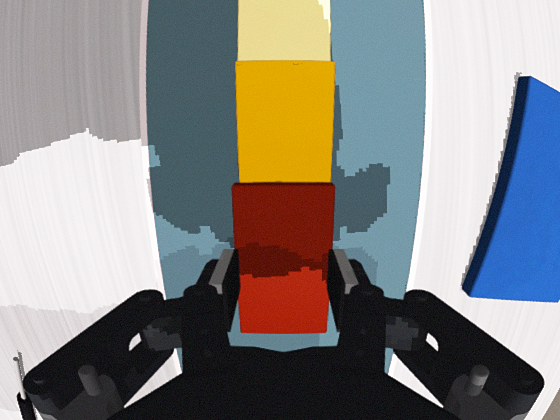

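Request:
servo_tool([
  [0.001,0.005,0,0],
  [0,0.005,0,0],
  [0,0,0,0],
  [0,0,0,0],
])

```text
clock: 30.4
tcp_pos: [0.6598, 0.0482, 0.0242]
orientation: [[0.997, -0.0, 0.075], [-0.075, -0.0, 0.997], [-0.0, -1.0, -0.0]]
force: [-0.2, -0.1, -0.0]
grip_width: 0.0422
```

Request:
servo_tool([
  [0,0,0,0],
  [0,0,0,0],
  [0,0,0,0],
  [0,0,0,0],
], claw=0.75)

```text
clock: 30.8
tcp_pos: [0.6601, 0.0482, 0.0244]
orientation: [[0.997, 0.0, 0.075], [-0.075, -0.0, 0.997], [0.0, -1.0, -0.0]]
force: [0.5, 0.2, -0.8]
grip_width: 0.0641
```

Request:
servo_tool([
  [0,-0.02,0,0],
  [0,-0.045,0,0],
  [0,-0.045,0,0],
  [0,0,0,0],
])

```text
clock: 31.2
tcp_pos: [0.6633, 0.0485, 0.1412]
orientation: [[0.997, 0.01, 0.075], [-0.075, 0.001, 0.997], [0.01, -1.0, 0.001]]
force: [1.2, 0.2, 0.5]
grip_width: 0.0638
```

```bash
python3 -c "
from h import *
snap('wrist','w21');
im,d=snap('scene','s21'); M=plates('scene',im)
for k,uv in dict(e=(222,177)).items(): print(k,fitmask(M[k],'scene',uv,.008))";  python3 p.py 0.4635 -0.2298 0.11 1.492 half=0
```

```text
e (array([ 0.4857, -0.1307]), array([288.1, 167. ]), np.float64(0.934))
at [0.6608 0.0483 0.1357] yaw -0.075 q [ 0.07  0.51  0.16  1.22 -0.    1.72] F [-0.5 -0.1 -0.3] w 0.0641 t 31.3 dyaw 1.567 N 12
[[-0.015, 0.002, -0.024, -0.13], [-0.017, 0.002, -0.023, -0.13], [-0.021, 0.002, -0.019, -0.13], [-0.023, 0.003, -0.017, -0.13], [-0.024, 0.002, -0.014, -0.13]]
[[-0.027, 0.002, -0.011, -0.13], [-0.027, 0.002, -0.007, -0.13], [-0.029, 0.002, -0.003, -0.13], [-0.028, 0.002, 0.0, -0.14], [-0.028, 0.002, 0.005, -0.13]]
[[-0.027, 0.003, 0.007, -0.13], [-0.026, 0.002, 0.012, -0.13]]
```

View pics/w21.png

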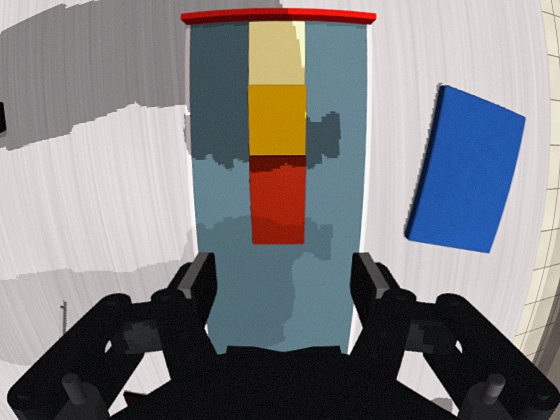

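Request:
servo_tool([
  [-0.015,0.002,-0.024,-0.13],
  [-0.017,0.002,-0.023,-0.13],
  [-0.021,0.002,-0.019,-0.13],
  [-0.023,0.003,-0.017,-0.13],
  [-0.024,0.002,-0.014,-0.13],
])

```text
clock: 31.8
tcp_pos: [0.5762, -0.068, 0.1214]
orientation: [[0.836, -0.003, -0.548], [0.548, 0.0, 0.836], [-0.002, -1.0, 0.002]]
force: [0.5, 0.5, 0.8]
grip_width: 0.064
```

Request:
servo_tool([
  [-0.027,0.002,-0.011,-0.13],
  [-0.027,0.002,-0.007,-0.13],
  [-0.029,0.002,-0.003,-0.13],
  [-0.028,0.002,0.0,-0.14],
  [-0.028,0.002,0.005,-0.13],
])

```text
clock: 32.3
tcp_pos: [0.4935, -0.1838, 0.1117]
orientation: [[0.324, -0.002, -0.946], [0.946, 0.001, 0.324], [-0.0, -1.0, 0.002]]
force: [0.1, -0.1, 1.0]
grip_width: 0.0641
```

Request:
servo_tool([
  [-0.027,0.003,0.007,-0.13],
  [-0.026,0.002,0.012,-0.13],
  [0,0.02,0,0],
  [0,0,0,0],
  [0,0,0,0],
])

```text
clock: 32.8
tcp_pos: [0.4619, -0.229, 0.0875]
orientation: [[0.076, -0.002, -0.997], [0.997, 0.001, 0.076], [0.001, -1.0, 0.002]]
force: [0.4, -0.2, -0.3]
grip_width: 0.064
```

```bash
python3 -c "
from h import *
snap('wrist','w22')"; python3 p.py 0.4635 -0.2298 0.05 1.492 half=0
```

```text
at [ 0.4625 -0.2291  0.0881] yaw 1.495 q [-0.46  0.31 -0.29  0.96 -0.   -0.38] F [ 0.3 -0.3 -0.2] w 0.064 t 32.9 dyaw -0.003 N 1
[[-0.001, 0.038, -0.001, 0.0]]
```

View pics/w22.png

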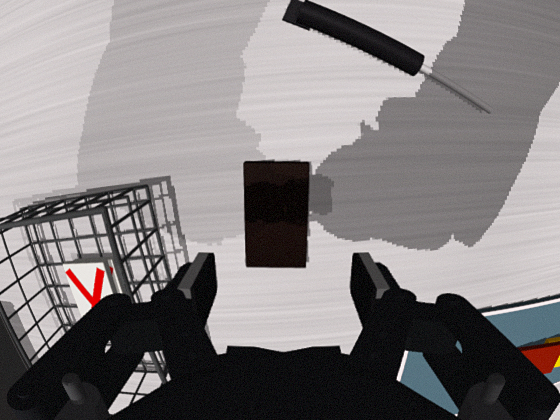

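Request:
servo_tool([
  [-0.001,0.03,-0.001,0],
  [0,0.03,0,0],
  [0,0.014,0,0],
  [0,0,0,0],
  [0,0,0,0],
])

```text
clock: 33.35
tcp_pos: [0.4641, -0.2304, 0.0149]
orientation: [[0.075, 0.0, -0.997], [0.997, -0.0, 0.075], [-0.0, -1.0, -0.0]]
force: [-0.3, -0.3, 0.8]
grip_width: 0.0643
```

```bash
python3 p.py 0.4635 -0.2298 0.006 1.492 half=0; python3 -c "
from h import *
snap('wrist','w23')"
```

```text
at [ 0.4641 -0.2304  0.0149] yaw 1.496 q [-0.46  0.4  -0.39  0.78 -0.   -0.39] F [-0.3 -0.3  0.8] w 0.0643 t 33.4 dyaw -0.004 N 1
[[0.001, 0.009, 0.001, 0.0]]
```

View pics/w23.png

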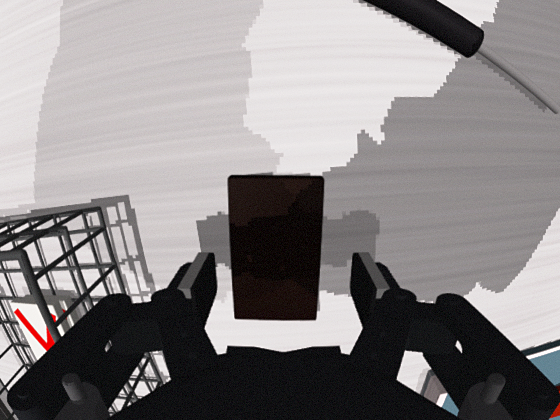

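Request:
servo_tool([
  [0,0.01,0.001,0],
  [0,0,0,0],
  [0,0,0,0],
])

```text
clock: 33.7
tcp_pos: [0.4625, -0.2305, 0.0044]
orientation: [[0.076, -0.0, -0.997], [0.997, -0.0, 0.076], [-0.0, -1.0, 0.0]]
force: [-0.0, -0.3, -0.2]
grip_width: 0.064
```

Request:
servo_tool([
  [0,0,0,0],
  [0,0,0,0],
  [0,0,0,0],
  [0,0,0,0],
  [0,0,0,0],
], claw=0.2)

```text
clock: 34.2
tcp_pos: [0.4659, -0.2316, 0.0081]
orientation: [[0.075, 0.008, -0.997], [0.997, -0.003, 0.075], [-0.002, -1.0, -0.008]]
force: [-1.6, 4.7, 35.0]
grip_width: 0.0173
```

Request:
servo_tool([
  [0,-0.01,0,0],
  [0,-0.03,0,0],
  [0,-0.04,0,0],
  [0,-0.04,0,0],
  [0,0,0,0],
])

```text
clock: 34.7
tcp_pos: [0.4652, -0.2319, 0.1296]
orientation: [[0.076, 0.007, -0.997], [0.997, -0.004, 0.076], [-0.003, -1.0, -0.008]]
force: [-0.1, 0.5, -0.6]
grip_width: 0.0171
```

```bash
python3 -c "
from h import *
snap('wrist','w24')
im,d=snap('top','t24'); M=plates('top',im)
for k,uv in dict(a=(228,149),b=(246,152),d=(271,153)).items(): print(k,fitmask(M[k],'top',uv,.016))
d_=fitmask(M['d']|M['red'],'top',(275,153),.016);print(d_)"; python3 p.py 0.6555 -0.0085 0.12 -0.074 half=0
```

```text
a (array([0.6677, 0.1721]), array([65.6, 50.1]), np.float64(-1.55))
b (array([0.6652, 0.1188]), array([58.3, 47.2]), np.float64(1.492))
d (array([0.6599, 0.0499]), array([75.7, 45.4]), np.float64(1.501))
(array([0.6603, 0.0493]), array([77. , 47.2]), np.float64(1.492))
at [ 0.4631 -0.2308  0.1254] yaw 1.495 q [-0.46  0.28 -0.23  1.05 -0.   -0.39] F [-0.4  0.1 -0.2] w 0.017 t 34.8 dyaw -1.569 N 12
[[0.02, 0.0, -0.015, 0.13], [0.021, 0.001, -0.012, 0.13], [0.023, 0.0, -0.009, 0.13], [0.023, 0.001, -0.006, 0.13], [0.025, 0.0, -0.002, 0.13]]
[[0.024, 0.001, 0.0, 0.13], [0.025, 0.0, 0.003, 0.14], [0.023, 0.001, 0.007, 0.13], [0.022, 0.0, 0.01, 0.13], [0.021, 0.001, 0.013, 0.13]]
[[0.02, 0.0, 0.015, 0.13], [0.017, 0.0, 0.018, 0.13]]
```

View pics/w24.png

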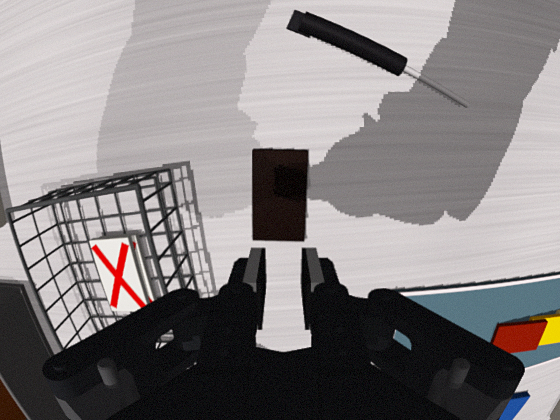

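View pics/t24.png

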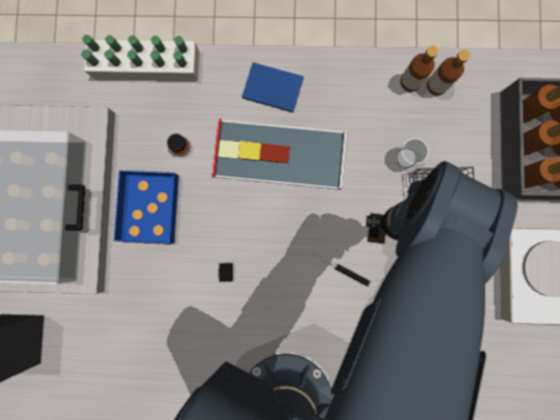

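The near-black plate wasn't gripped: the jaws slid off its top edge at a width of 17 mm, and the plate is still on the bench at (280,195). I'll reopen, re-measure it and grip lower with the jaws pre-set narrower.

Request:
servo_tool([
  [0,0,0,0],
  [0,0,0,0],
  [0,0,0,0],
], claw=0.66)

```text
clock: 35.1
tcp_pos: [0.462, -0.2302, 0.1233]
orientation: [[0.076, -0.002, -0.997], [0.997, 0.001, 0.076], [0.001, -1.0, 0.002]]
force: [0.1, 0.1, -0.1]
grip_width: 0.056
```

```bash
python3 -c "
from h import *
info=eyes.camera_info('wrist')
im,d=snap('wrist','w25')
hsv=cv2.cvtColor(im,cv2.COLOR_RGB2HSV)
m=hsv[...,2]<75
m[:100]=0; m[:,:225]=0; m[:,330:]=0; m[244:]=0
print(fitmask(m,'wrist',(280,195),.008,info)); cv2.imwrite('pics/m25.png',m.astype(np.uint8)*255)
im,d=snap('scene','s25')
M=plates('scene',im)['e']
print(fitmask(M,'scene',(222,177),.008))
for c in('scene','wrist'):print(c,[(round(r['conf'],2),np.round(r['uv']),onz(c,r['uv'],.004).round(4)) for r in place_of('shade_e_c',c)])
"; python3 p.py 0.4635 -0.2298 0.05 1.492 half=0
```

```text
(array([ 0.4584, -0.2347]), array([75. , 45.7]), np.float64(-0.095))
(array([ 0.4662, -0.2299]), array([76.3, 47.4]), np.float64(-0.115))
scene [(0.72, array([168., 166.]), array([ 0.5245, -0.3972,  0.004 ])), (0.53, array([220., 173.]), array([ 0.4533, -0.2475,  0.004 ])), (0.49, array([168., 165.]), array([ 0.5238, -0.3985,  0.004 ]))]
wrist [(0.69, array([275., 205.]), array([ 0.4636, -0.2371,  0.004 ]))]
at [ 0.4625 -0.2305  0.124 ] yaw 1.495 q [-0.46  0.28 -0.23  1.05 -0.   -0.39] F [ 0.8 -0.3  0.2] w 0.0564 t 35.3 dyaw -0.003 N 2
[[0.0, 0.037, 0.0, 0.0], [0.001, 0.037, -0.001, 0.0]]
```

View pics/w25.png

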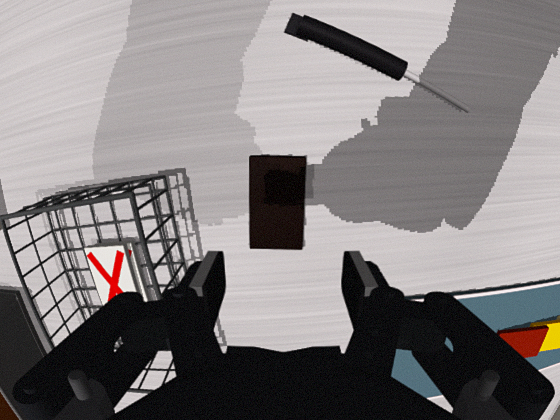

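View pics/s25.png

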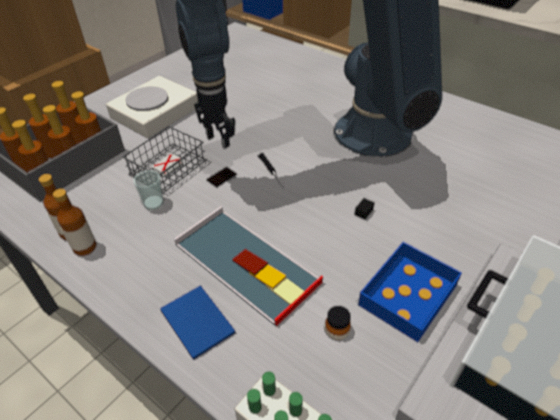

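```bash
python3 p.py 0.464 -0.231 0.03 1.47 half=0
```

```text
at [ 0.4625 -0.2305  0.124 ] yaw 1.495 q [-0.46  0.28 -0.23  1.05 -0.   -0.39] F [ 0.8 -0.3  0.2] w 0.0564 t 35.3 dyaw -0.025 N 3
[[0.0, 0.031, -0.001, 0.01], [0.0, 0.032, 0.0, 0.01], [0.0, 0.031, -0.001, 0.0]]
```

Request:
servo_tool([
  [0,0.031,-0.001,0.02],
  [0,0.032,0,0.01],
  [0,0.031,0,0],
  [0,0,0,0],
  [0,0,0,0],
])

```text
clock: 35.8
tcp_pos: [0.4634, -0.2305, 0.0305]
orientation: [[0.106, -0.001, -0.994], [0.994, 0.0, 0.106], [0.0, -1.0, 0.001]]
force: [-0.5, -1.3, 1.1]
grip_width: 0.0563
```

```bash
python3 p.py 0.464 -0.231 0.005 1.47 half=0; python3 -c "
from h import *
snap('wrist','w26')"
```

```text
at [ 0.4634 -0.2305  0.0305] yaw 1.465 q [-0.46  0.38 -0.37  0.82 -0.   -0.36] F [-0.5 -1.3  1.1] w 0.0563 t 35.8 dyaw 0.005 N 1
[[0.0, 0.026, -0.001, 0.0]]
```

View pics/w26.png

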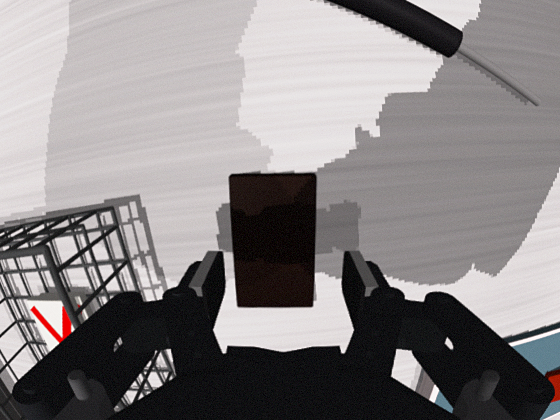

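Request:
servo_tool([
  [-0.002,0.012,0,0],
  [0,0.012,0,0],
  [0,0,0,0],
  [0,0,0,0],
])

```text
clock: 36.25
tcp_pos: [0.4631, -0.2325, 0.0061]
orientation: [[0.106, -0.001, -0.994], [0.994, 0.0, 0.106], [0.0, -1.0, 0.001]]
force: [-0.3, 0.1, -0.1]
grip_width: 0.0565
```

```bash
python3 p.py 0.464 -0.231 0.0 1.47 half=0; python3 -c "
from h import *
snap('wrist','w27')"
```

```text
at [ 0.4631 -0.2325  0.0061] yaw 1.465 q [-0.47  0.41 -0.4   0.76 -0.   -0.36] F [-0.3  0.1 -0.1] w 0.0565 t 36.2 dyaw 0.005 N 1
[[0.002, 0.006, -0.001, -0.01]]
```

View pics/w27.png

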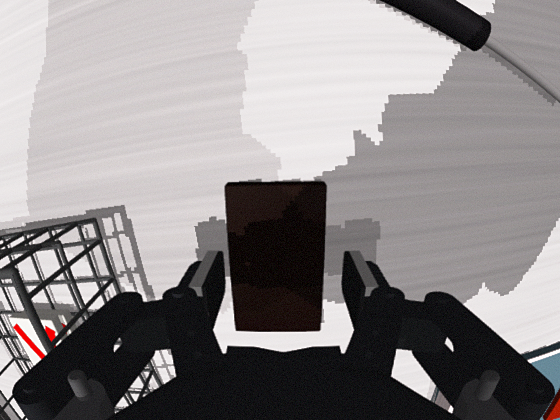

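Request:
servo_tool([
  [-0.003,0,0,0],
  [0,0.004,0,0],
  [0,0.003,0,0],
  [0,0,0,0],
])

```text
clock: 36.7
tcp_pos: [0.4627, -0.2354, -0.0011]
orientation: [[0.106, -0.001, -0.994], [0.994, 0.0, 0.106], [0.0, -1.0, 0.001]]
force: [-0.3, 0.0, -0.1]
grip_width: 0.0562
```

Request:
servo_tool([
  [0,0,0,0],
  [0,0,0,0],
  [0,0,0,0],
  [0,0,0,0],
], claw=0.2)

```text
clock: 37.1
tcp_pos: [0.463, -0.2355, -0.0004]
orientation: [[0.106, 0.0, -0.994], [0.994, -0.0, 0.106], [-0.0, -1.0, -0.0]]
force: [-2.0, 0.6, 6.8]
grip_width: 0.044
```

Request:
servo_tool([
  [0,-0.01,0,0],
  [0,-0.03,0,0],
  [0,-0.04,0,0],
  [0,-0.04,0,0],
  [0,0,0,0],
])

```text
clock: 37.6
tcp_pos: [0.4659, -0.237, 0.1249]
orientation: [[0.106, 0.008, -0.994], [0.994, -0.004, 0.106], [-0.003, -1.0, -0.008]]
force: [1.0, 0.1, -0.6]
grip_width: 0.0439
```

```bash
python3 p.py 0.6555 -0.0085 0.12 -0.074 half=0; python3 -c "
from h import *
snap('wrist','w28')"
```

```text
at [ 0.4659 -0.237   0.1249] yaw 1.465 q [-0.47  0.29 -0.23  1.05 -0.   -0.36] F [ 1.   0.1 -0.6] w 0.0439 t 37.6 dyaw -1.539 N 11
[[0.022, 0.0, -0.015, 0.14], [0.025, 0.001, -0.012, 0.14], [0.025, 0.0, -0.008, 0.14], [0.027, 0.001, -0.004, 0.14], [0.027, 0.0, -0.001, 0.14]]
[[0.027, 0.001, 0.003, 0.14], [0.026, 0.0, 0.007, 0.14], [0.025, 0.001, 0.01, 0.14], [0.023, 0.0, 0.014, 0.14], [0.021, 0.0, 0.017, 0.14]]
[[0.019, 0.001, 0.019, 0.14]]
```

View pics/w28.png

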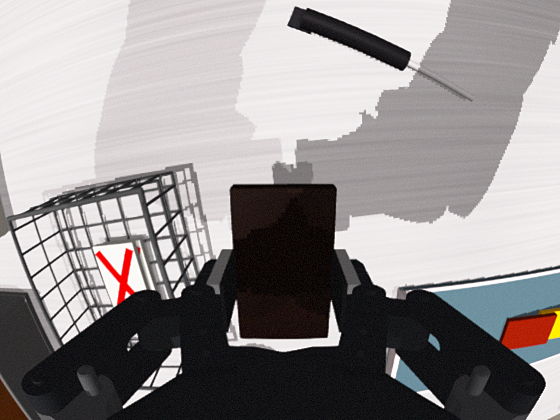

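Held, at 44 mm width. Carrying it to the tray.

Request:
servo_tool([
  [0.022,0.0,-0.015,0.14],
  [0.025,0.001,-0.012,0.14],
  [0.025,0.0,-0.008,0.14],
  [0.027,0.001,-0.004,0.14],
  [0.027,0.0,-0.001,0.14],
])

```text
clock: 38.15
tcp_pos: [0.5491, -0.1307, 0.116]
orientation: [[0.725, -0.002, -0.688], [0.688, 0.0, 0.725], [-0.001, -1.0, 0.002]]
force: [0.1, -0.7, -0.5]
grip_width: 0.0439
```

Request:
servo_tool([
  [0.027,0.001,0.003,0.14],
  [0.026,0.0,0.007,0.14],
  [0.025,0.001,0.01,0.14],
  [0.023,0.0,0.014,0.14],
  [0.021,0.0,0.017,0.14],
])

```text
clock: 38.65
tcp_pos: [0.635, -0.0267, 0.1138]
orientation: [[0.998, -0.002, -0.059], [0.059, -0.0, 0.998], [-0.002, -1.0, 0.0]]
force: [-0.4, -0.0, -0.7]
grip_width: 0.0439
```

Request:
servo_tool([
  [0.019,0.001,0.019,0.14],
  [0,0.03,0,0],
  [0,0.03,0,0],
  [0,0,0,0],
  [0,0,0,0],
])

```text
clock: 39.15
tcp_pos: [0.652, -0.0076, 0.0535]
orientation: [[0.997, -0.003, 0.075], [-0.075, -0.0, 0.997], [-0.003, -1.0, -0.0]]
force: [0.4, -0.4, 0.3]
grip_width: 0.0439
```

```bash
python3 p.py 0.6555 -0.0088 0.035 -0.074 half=0; python3 -c "
from h import *
snap('wrist','w29')"
```

```text
at [ 0.652  -0.0076  0.0535] yaw -0.075 q [-0.01  0.55  0.01  1.03 -0.    1.63] F [ 0.4 -0.4  0.3] w 0.0439 t 39.1 dyaw 0.001 N 1
[[0.004, 0.019, -0.001, 0.0]]
```

View pics/w29.png

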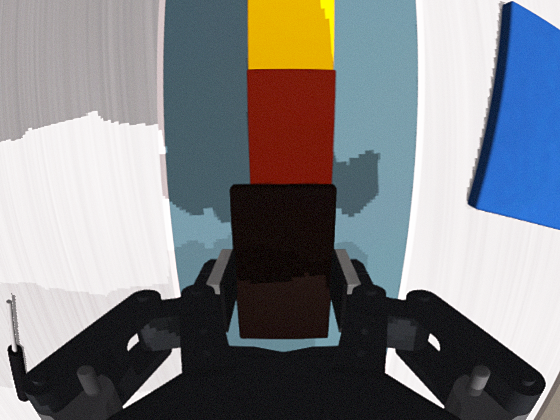

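Request:
servo_tool([
  [0.002,0.015,-0.001,0],
  [0,0.011,0,0],
  [0,0,0,0],
  [0,0,0,0],
])

```text
clock: 39.6
tcp_pos: [0.6545, -0.0088, 0.028]
orientation: [[0.997, -0.001, 0.075], [-0.075, -0.0, 0.997], [-0.001, -1.0, -0.0]]
force: [0.6, -0.1, -0.7]
grip_width: 0.0439
```

```bash
python3 p.py 0.6555 -0.0088 0.024 -0.074 half=0; python3 -c "
from h import *
snap('wrist','w30')"
```

```text
at [ 0.6545 -0.0088  0.028 ] yaw -0.075 q [-0.01  0.58 -0.02  0.98 -0.    1.63] F [ 0.6 -0.1 -0.7] w 0.0439 t 39.6 dyaw 0.001 N 1
[[0.001, 0.004, 0.0, 0.0]]
```

View pics/w30.png

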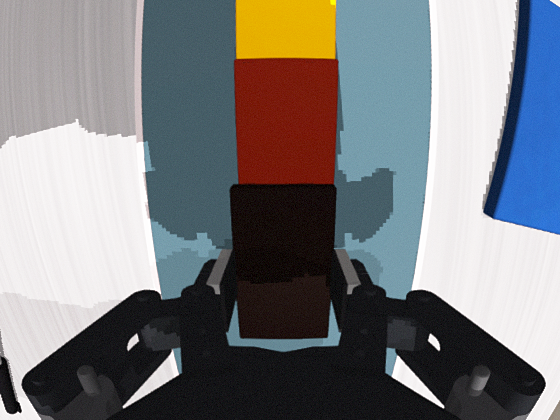

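Request:
servo_tool([
  [0.001,0.004,0,0],
  [0,0.003,0,0],
  [0,0,0,0],
  [0,0,0,0],
])

```text
clock: 40.05
tcp_pos: [0.6557, -0.0087, 0.0213]
orientation: [[0.997, -0.0, 0.075], [-0.075, -0.0, 0.997], [-0.0, -1.0, -0.0]]
force: [-0.3, -0.9, -0.8]
grip_width: 0.0435
```

Request:
servo_tool([
  [0,0,0,0],
  [0,0,0,0],
  [0,0,0,0],
  [0,0,0,0],
], claw=0.75)

```text
clock: 40.45
tcp_pos: [0.6558, -0.0088, 0.0214]
orientation: [[0.997, 0.0, 0.075], [-0.075, -0.0, 0.997], [0.0, -1.0, -0.0]]
force: [0.2, 0.2, 0.5]
grip_width: 0.0644
```

Request:
servo_tool([
  [0,-0.02,0,0],
  [0,-0.045,0,0],
  [0,-0.045,0,0],
  [0,-0.02,0,0],
])

```text
clock: 40.85
tcp_pos: [0.6573, -0.0088, 0.1559]
orientation: [[0.997, 0.005, 0.075], [-0.075, -0.0, 0.997], [0.005, -1.0, 0.0]]
force: [0.7, -1.0, 0.3]
grip_width: 0.0639
```

Request:
servo_tool([
  [-0.04,-0.02,0,0],
  [-0.045,-0.02,0,0],
  [-0.045,0,0,0],
  [-0.045,0,0,0],
  [-0.04,0,0,0],
])

```text
clock: 41.35
tcp_pos: [0.4392, 0.0075, 0.1915]
orientation: [[0.997, 0.0, 0.075], [-0.075, -0.0, 0.997], [0.0, -1.0, -0.0]]
force: [-0.1, -0.1, 0.9]
grip_width: 0.0644
```

```bash
python3 -c "
from h import *
snap('wrist','w31');snap('scene','s31')
im,d=snap('top','t31'); M=plates('top',im)
c=np.array([.6588,.036]);u=np.array([np.cos(1.497),np.sin(1.497)])
for k,m in dict(a=M['a'],b=M['b'],d=M['d']|M['red'],e=M['e']).items():
  uv=dict(a=(228,149),b=(246,152),d=(268,153),e=(295,154))[k]
  f=fitmask(m,'top',uv,.016); print(k,f, ((f[0]-c)@u).round(4))"
```

```text
a (array([0.6677, 0.1721]), array([65.6, 50.1]), np.float64(-1.55)) 0.1364
b (array([0.6652, 0.1188]), array([58.3, 47.2]), np.float64(1.492)) 0.083
d (array([0.6611, 0.0595]), array([56.5, 46.6]), np.float64(1.493)) 0.0236
e (array([ 0.6553, -0.006 ]), array([77.5, 45.9]), np.float64(1.509)) -0.0421
```

View pics/t31.png

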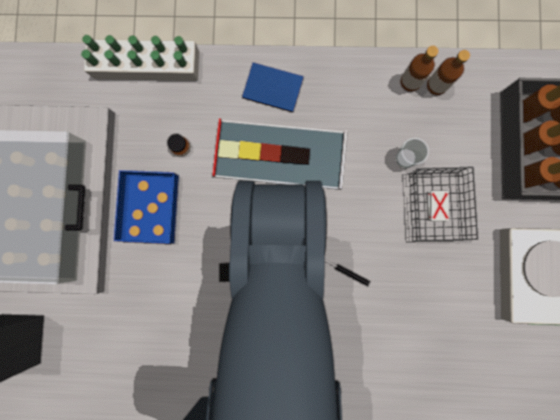

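View pics/s31.png

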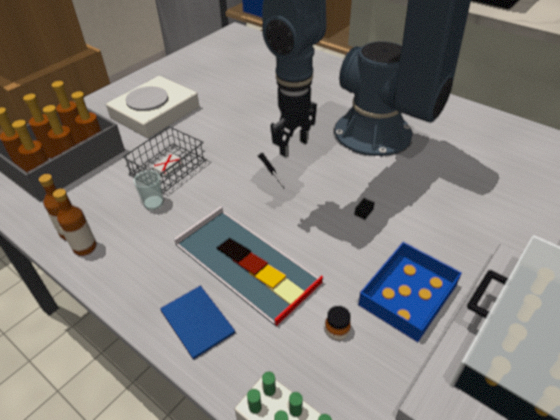

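View pics/w31.png

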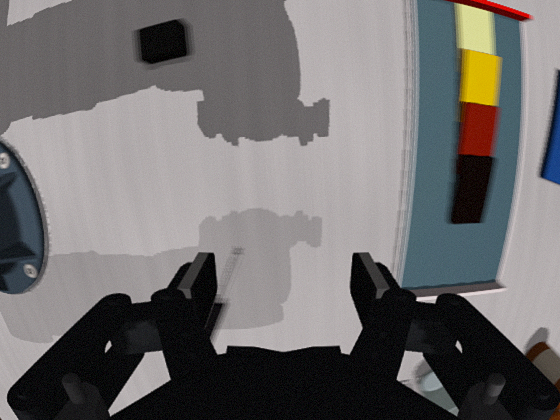

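Measured centre spacings are about 55, 59 and 55 mm against the allowed 44–68. All four plates are aligned, and the arm is clear, so I'm handing in.

```bash
python3 -c "
from h import *
print(env.finish_job(), observe()['clock'])"
```

```text
the job is handed in; nothing more can be done
the job is handed in; nothing more can be done
```

The job is handed in at about 41.5 s of the 210 s allowed; no verdict was reported.

**Done:**
- **Rejects:** both crossed plates that were present are in the wire basket. There was no third reject.
- **Fan:** pale, golden yellow, reddish brown and near-black are shingled from the red stop, coloured face up. There was no orange plate.

**Last checks:**
- **Spacing:** centre spacings measured from the top camera were about 55, 59 and 55 mm, inside the 44–68 mm allowed. Each centre was taken while that plate was still fully visible.
- **Alignment:** each plate, when fully visible, was within about 0.02 rad of the tray's length and a few millimetres of its centre line.
- **Bystanders:** the jar, beaker and block look where they started. The probe was never touched, but the arm partly hid it in the last top view.

**Failed or disagreed:**
- **Near-black plate:** the first grasp slid off its top edge at 35 N on the tool and shifted it slightly. I re-measured it, gripped lower, and the second grasp held.
- **Wrist camera:** it put that plate about 5 mm to one side of the scene-camera reading, so I corrected the jaws by eye before closing.
- **Final top fit:** it could only see the exposed parts of the lower plates, so it doesn't confirm their centres on its own.

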